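# Put the coffee grinder back into service after cleaning

## Robot

A 6-joint arm with a two-finger parallel gripper is mounted at the origin on the work surface; the furniture and walls round the work are solid. World frame = base frame: x ahead of the robot, y to its left, z up, the work surface at z = 0. Lengths are in mm, angles in rad, forces in N, time in s.
With the tool pointing down it reaches from about 400 to 825 mm from the base axis. Payload 7 kg.
Tool frame: the origin (TCP) lies between the finger pads; the fingertips stand 8 mm ahead of it and the grasp point (between the pads) lies 11 mm behind it; z points along the fingers, y is the line along which they close (so a half turn about z gives the same grasp; the last joint's range is limited). The gripper opens to 85 mm and grips with 20 to 120 N. Pads are 22 mm wide; open, the fingers measure 114 mm over their backs; the gripper's body (76 mm by 85 mm) begins 54 mm behind the grasp point. The pads swing forward as they close: fully open they stand 13 mm farther back than shut.
Start: joints at [1.441, 0.359, 0.012, 0, -1.224, -0.288], TCP at [273.887, 616.912, 239.302] pointing down, gripper open.
Joint ranges: [-3.07, 3.07], [-1.43, 2.12], [-1.02, 1.25], [-3.03, 1.67], [-3.05, -0], [-3.03, 3.03]. Speed limits (rad/s): [2.39, 2.39, 3.01, 3.14, 3.14, 3.14].

## Interface

Orientations are given as a 3x3 rotation matrix whose columns are the frame's x, y, z axes.
In Python, from plant import read_state, read_camera, close_job, spot_in, mark_of gives the robot as it stands.
- The arm moves only by the tool apply_moves, never from a script. Its argument "rows" is a list of rows, each a list of 3 entries, a list of its own where there are three numbers: the turn, a rotation vector about the tool's x, y, z in units of 6 degrees (1.0 is 6 degrees), then the shift along the tool's x, y, z in units of 25 mm (1.0 is 25 mm), then the finger opening in mm, from 0 to 85.4. A call has 1 to 20 rows; each row is the pose to reach, as a shift and turn from the pose commanded when the call began, along the tool's axes at that moment; what a row does not reach only later rows make up. A row lasts 1/10 s, in which the tool goes at most 50 mm and 8.59 degrees, less where a joint would pass 70% of its speed; a pose out of reach is approached as far as the arm can. A call with a gripper value outside its range is refused whole. The fingers move at their own pace and stop on an object; "squeeze" is the grip in N (left out, the last holds). Time passes only in rows, so rows that repeat a pose let the fingers close. It gives the time, the measured TCP pose, the force, the opening and the grip force at its end, in the units of the state.
- read_state(): the state, without advancing time (a new reading comes with each control period).
- read_camera(name): name is "scene" or "top" or "wrist"; returns a dict with "image" (420x560x3 uint8, red, green, blue), "intrinsics" (3x3 intrinsics, pixels), "distortion" ([k1, k2, p1, p2, k3] as OpenCV has them; the pictures are not rectified), "R" (3x3) and "t" (3): a world point X has camera coordinates R X + t. Camera axes: x right, y down, z forward; pixel columns grow to the right and rows downward; lengths in mm; the calibration is good to about 2 mm. A picture is of the moment at which its call begins. There is no depth.
- close_job(): hands the job in; it is judged then, once.
Trained networks look in a picture, given as the dict that the camera call returned (one of the last four; its "shot" number tells which), for a name from the list of things; names that differ only in an ending like _2 or _b are one class to them, and where a whole thing is asked for, a point or a joint stands for the part that bears it (a point fixed in the world has none). Each returns a list of dicts, best first, with "confidence" (0 to 1); they miss things now and then, are a little off and sometimes report something else, mostly with a low value. They report only what shows in the picture. A call takes as long as a camera call. They do not tell look-alikes from the thing itself.
- spot_in(query, picture): "bbox" ([centre column, centre row, width, height] in pixels, round what is visible of it).
- mark_of(query, picture): "pixel" ([column, row] in pixels: a listed point, or the origin of a listed thing).
The state is a dict: "time_s": time; "joint_positions": joint angles; "joint_vel": joint speeds; "tau": joint torques, N m; "tcp_pos": TCP position; "ee_rot": TCP orientation; "force": force on the tool from outside, world axes, zero at the start; "moment": the same for the moment, N m; "finger_gap": finger opening in mm; "gripper_force": force on a finger pad.
Only numpy, scipy, OpenCV 4.12 (cv2) and the standard library are available. Lean on these libraries where they do the work, as an engineer would, in place of code of your own. Each camera call takes 0.05 s, during which the arm holds its last target. There are 200 camera calls.

## Task

The coffee grinder on the desk has just been cleaned: put it back into service. Press its left key to wake it, turn the adjustment ring clockwise until the burrs touch, and with the burrs touching press the middle key to store that zero; then back the ring off exactly three clicks, set the lid fully home on the hopper mouth, and only then press the right key for a trial run (never with the burrs touching). Press the keys one at a time, stand all the dose jars upright in their wooden tray (at any time), and leave the ink bottle where it is. Left and right are as seen from in front of the keys, looking at the grinder's tower.

Things in the scene. Friction and masses are not known exactly. Their poses are not given: they have to be found in the camera images.
- grinder: desktop coffee grinder, fixed: dark steel base plate 232 x 136 mm, 22 mm high; at its back a round tower 92 mm across, 147 mm high; in front of it a chute over a fixed steel catch cup (73 mm high); three keys in a strip along the front edge. Origin: on the desk under the tower axis; z up; -x points from the tower to the keys (front), y to the left key's side.
- ring (a joint): adjustment ring on top of the tower, rad about the tower axis. 0 = burrs touching (hard stop); grows as the ring turns anticlockwise seen from above (backing off), up to 1.88. It starts 4 or 5 clicks open. A sprung ball holds it at every 15 degrees (0.262 rad) from the stop; let go, it settles on the nearest click. Turning over a click takes about 0.15 N m.
- ring_grip (a point): centre of the ring, on the tower axis, 169 mm above the desk (z up). The ring is a knurled aluminium cylinder 62 mm across (64 over the ribs), from 150 to 188 mm above the desk; the tower neck 3 mm below it is 82 mm across. Grip it across from above; the fixed steel hopper throat (54 mm across) stands in its middle up to 206 mm.
- ring_tab (a point): outer end of the ring's thumb tab, 45 mm from the axis, 160 mm above the desk; the tab is 10 mm wide, 14 mm high and turns with the ring. It points to the grinder's front (-x of the grinder), at the wide white mark, when the burrs touch (ring at 0); each narrow white mark on the tower's shoulder is one click further.
- grinder_mouth (a point): centre of the rim of the open hopper mouth at the top of the grinder, 206 mm above the desk, axes as grinder. The mouth is 46 mm across inside, 54 mm outside and 15 mm deep.
- key_left (a joint): left key of the grinder (wakes it). Round spring key, 26 mm across, pressed straight down. Value = how far it is down, 0 to 0.006 m; it counts as pressed beyond 0.004 m; fully down takes about 4 N and it springs back. Its top is given by the point of the same name with _top.
- key_middle (a joint): middle key of the grinder (stores the zero). Round spring key, 26 mm across, pressed straight down. Value = how far it is down, 0 to 0.006 m; it counts as pressed beyond 0.004 m; fully down takes about 4 N and it springs back. Its top is given by the point of the same name with _top.
- key_right (a joint): right key of the grinder (trial run). Round spring key, 26 mm across, pressed straight down. Value = how far it is down, 0 to 0.006 m; it counts as pressed beyond 0.004 m; fully down takes about 4 N and it springs back. Its top is given by the point of the same name with _top.
- key_left_top (a point): centre of the top face of the left key (the one toward +y of the grinder), 42 mm above the desk when it is up; the keys stand in a row 44 mm apart, 152 mm in front of the tower axis.
- key_middle_top (a point): centre of the top face of the middle key.
- key_right_top (a point): centre of the top face of the right key (the one toward -y of the grinder).
- lid: loose hopper lid, 48 mm high, 0.11 kg, standing on its plug: a black plug 40 mm across, 12 mm high; above it a light wooden plate 64 mm across, 8 mm thick; on top a wooden knob 26 mm across from 22 to 48 mm above the plug's underside. Origin: centre of the plug's underside, z up. Fully home, the plate rests on the mouth's rim and the origin is 12 mm below the rim.
- tray: fixed low brown wooden tray for the jars, 84 mm (x) by 284 mm (y), walls 5 mm thick and 14 mm high, inner floor 5 mm above the desk; four jars fit in one row along y, about 66 mm apart. Origin: centre of its underside on the desk, z up.
- jar_1: one of up to four identical dose jars (some may be absent), a plain cylinder 54 mm across and 55 mm tall, 0.12 kg: steel body with a light wooden stopper of the same width. It stands upright, some on the flat desk pad, whose top is 3 mm higher than the desk. Origin: centre of its underside, z up.
- jar_2: one of up to four identical dose jars (some may be absent), a plain cylinder 54 mm across and 55 mm tall, 0.12 kg: steel body with a light wooden stopper of the same width. It stands upright, some on the flat desk pad, whose top is 3 mm higher than the desk. Origin: centre of its underside, z up.
- jar_3: one of up to four identical dose jars (some may be absent), a plain cylinder 54 mm across and 55 mm tall, 0.12 kg: steel body with a light wooden stopper of the same width. It stands upright, some on the flat desk pad, whose top is 3 mm higher than the desk. Origin: centre of its underside, z up.
- jar_4: one of up to four identical dose jars (some may be absent), a plain cylinder 54 mm across and 55 mm tall, 0.12 kg: steel body with a light wooden stopper of the same width. It stands upright, some on the flat desk pad, whose top is 3 mm higher than the desk. Origin: centre of its underside, z up.
- ink_bottle: square dark-blue glass ink bottle with a round black cap, 48 x 48 mm, 60 mm tall, standing on the desk among the jars, not to be disturbed. Origin: centre of its underside.
Not all that is in view belongs to the job. What is shaped like the jar_3 but green is not meant.

How it is judged (in metres and radians):
On the way, in this order (a step that is already met when the one before it is completed fails the run):
1. the left key is pressed to wake the grinder (value of joint key_left above 0.004 m), for 0.05 s.
2. the ring is turned clockwise until the burrs touch (value of joint ring below 0.07 rad), for 0.2 s.
3. with the burrs touching, the middle key is pressed (value of joint key_middle above 0.004 m and value of joint ring below 0.07 rad), for 0.05 s.
4. the ring is backed off three clicks and rests there (value of joint ring between 0.681 and 0.89 rad and velocity of joint ring between -0.05 and 0.05 rad/s), for 0.5 s.
5. the lid is fully home on the hopper mouth, the ring still at three clicks (horizontal distance between lid and grinder_mouth below 0.007 m and z of lid in the frame of grinder_mouth between -0.016 and -0.009 m and angle between lid's own z axis and vertical below 0.08 rad and value of joint ring between 0.681 and 0.89 rad), for 0.3 s.
6. the right key is pressed with the lid home and the ring at three clicks (all of step 5 and value of joint key_right above 0.004 m), for 0.05 s.
At the end, for the whole second after the job is handed in: Ring at rest three clicks (0.785 rad, within 0.4 click) from touching; lid level and fully home in the mouth (within 7 mm of its centre, origin 9 to 16 mm below the rim); all keys up; every jar present upright on the tray floor inside the walls, at rest (all of step 5 and value of joint each of key_left, key_middle, key_right below 0.002 m and x of jar_1 in the frame of tray between -0.02 and 0.02 m and y of jar_1 in the frame of tray between -0.118 and 0.118 m and z of each of jar_1, jar_2, jar_3, jar_4 in the frame of tray below 0.009 m and angle between each of jar_1, jar_2, jar_3, jar_4's own z axis and vertical below 0.12 rad and linear speed of each of jar_1, jar_2, jar_3, jar_4, lid below 0.02 m/s and x of jar_2 in the frame of tray between -0.02 and 0.02 m and y of jar_2 in the frame of tray between -0.118 and 0.118 m and x of jar_3 in the frame of tray between -0.02 and 0.02 m and y of jar_3 in the frame of tray between -0.118 and 0.118 m and x of jar_4 in the frame of tray between -0.02 and 0.02 m and y of jar_4 in the frame of tray between -0.118 and 0.118 m).
It fails at once if the right key is pressed before the ring is backed off three clicks and the lid is on (value of joint key_right above 0.004 m and (value of joint ring below 0.628 rad or value of joint ring above 0.942 rad or horizontal distance between lid and grinder_mouth above 0.02 m)).
It fails at once if the middle key is pressed while the burrs do not touch (value of joint key_middle above 0.004 m and value of joint ring above 0.13 rad).
It fails at once if two keys are down at once (value of joint each of key_left, key_middle above 0.004 m or value of joint each of key_middle, key_right above 0.004 m or value of joint each of key_left, key_right above 0.004 m).
It fails at once if the ink bottle is moved by more than 3 cm or tipped over (distance of ink_bottle from where it was at the start of the episode above 0.03 m or angle between ink_bottle's own z axis and vertical above 0.5 rad).
Of jar_1, jar_2, jar_3, jar_4 only 2 to 4 are there at a start; the rules pass over those that are not, and their reading is None.
At some moment in a run one of jar_1, jar_2, jar_3, jar_4 may be knocked a few centimetres aside while the robot is not near it.
It also fails if it takes over 210 s, if anything falls off the work surface, if the arm or the gripper's body presses on something with over 40 N, if the wrist force passes 120 N, or if a joint passes its speed limit or range.

## Working session

There is one attempt and no reset: what is moved stays moved. The work goes in short steps, Python scripts to look and compute and a tool call to move; the robot and the scene stay as the last step left them, time stands still between calls to the robot, and variables do not carry over. Pictures are saved under pics/ and viewed, at most 15 in all, crops included, and the job is handed in when it is done.

Besides the shell and the picture viewer there is one more tool, called after "Emit:" by a JSON object that holds its "op" and its "data", one argument or row to a line. apply_moves: Moves the arm, as the interface text tells. Its arguments: {"type":"object","properties":{"rows":{"type":"array"},"squeeze":{"type":"number"}},"required":["rows"]}

```bash
ls; mkdir -p pics
cat > h.py <<'E'
import numpy as np, cv2
from plant import read_state, read_camera, close_job, spot_in, mark_of
def save(p,name): cv2.imwrite('pics/'+name,p['image'][:,:,::-1])
def ray(p,px):
    n=cv2.undistortPoints(np.array([[px]],float),np.array(p['intrinsics'],float),np.array(p['distortion'],float))[0,0]
    R=np.array(p['R']);t=np.array(p['t']).ravel()
    return -R.T@t, R.T@np.array([n[0],n[1],1])
def onz(p,px,z):
    o,d=ray(p,px); return o+d*(z-o[2])/d[2]
def tri(obs):
    A=np.zeros((3,3));b=np.zeros(3)
    for p,px in obs:
        o,d=ray(p,px);d=d/np.linalg.norm(d);M=np.eye(3)-np.outer(d,d);A+=M;b+=M@o
    return np.linalg.solve(A,b)
def proj(p,X):
    R=np.array(p['R'],float);t=np.array(p['t'],float).ravel()
    return cv2.projectPoints(np.array([X],float),cv2.Rodrigues(R)[0],t,np.array(p['intrinsics'],float),np.array(p['distortion'],float))[0][0,0]
E
python3 - <<'E'
from h import *
np.set_printoptions(precision=1,suppress=True)
for c in ['scene','top']:
    p=read_camera(c); save(p,c+'0.png'); print(c,ray(p,(280,210)))
    for q in ['grinder','ring_grip','ring_tab','grinder_mouth','key_left_top','key_middle_top','key_right_top','lid','tray','jar_1','ink_bottle']:
        print(q,[(np.round(m['pixel']).tolist(),round(m['confidence'],2)) for m in mark_of(q,p)])
E
```

```text
pics
scene (array([-519.4, -509.1, 1211.8]), array([ 0.6,  0.4, -0.7]))
grinder [([240.0, 172.0], 0.85)]
ring_grip [([237.0, 135.0], 0.64), ([243.0, 196.0], 0.49)]
ring_tab [([251.0, 135.0], 0.55), ([240.0, 172.0], 0.41)]
grinder_mouth [([237.0, 127.0], 0.62)]
key_left_top [([242.0, 196.0], 0.61)]
key_middle_top [([254.0, 190.0], 0.52)]
key_right_top [([268.0, 185.0], 0.43)]
lid [([335.0, 204.0], 0.67)]
tray [([395.0, 230.0], 0.72)]
jar_1 [([350.0, 250.0], 0.9), ([180.0, 235.0], 0.74), ([282.0, 192.0], 0.58)]
ink_bottle [([316.0, 241.0], 0.77), ([284.0, 194.0], 0.29)]
top (array([ 236.,    3., 1170.]), array([ 0.1, -0. , -1. ]))
grinder [([162.0, 166.0], 0.78)]
ring_grip [([145.0, 150.0], 0.67)]
ring_tab [([161.0, 136.0], 0.84)]
grinder_mouth [([140.0, 142.0], 0.85)]
key_left_top [([196.0, 206.0], 0.65)]
key_middle_top [([203.0, 194.0], 0.47)]
key_right_top [([217.0, 180.0], 0.66)]
lid []
tray [([376.0, 161.0], 0.83)]
jar_1 [([235.0, 171.0], 0.82), ([347.0, 211.0], 0.68), ([277.0, 187.0], 0.63), ([158.0, 286.0], 0.6)]
ink_bottle [([307.0, 217.0], 0.53)]
```

View pics/scene0.png

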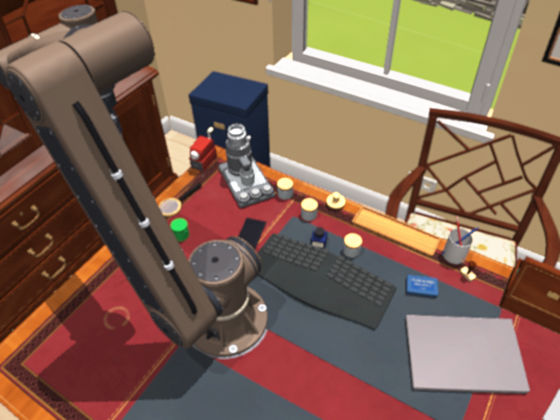

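View pics/top0.png

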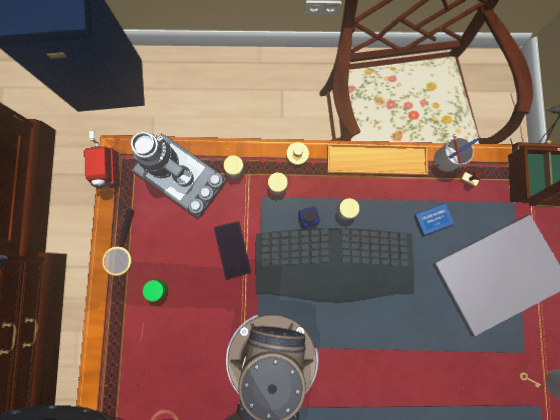

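The scene picture shows three wooden-stoppered jars at (285,188), (310,210) and (350,250). The green look-alike is at (180,230), the ink bottle at (318,238), the lid at (336,202), the tray at (395,230) and the grinder at (240,170). In the top picture the jars are at (233,165), (278,183) and (347,208), the lid at (297,153) and the green one at (153,291). The jars meant are the three wooden-topped ones.

```bash
cat > m.py <<'E'
from h import *
np.set_printoptions(precision=1,suppress=True)
s=read_state(); print(s['time_s'],s['tcp_pos'],np.array(s['ee_rot']).round(3).tolist(),s['finger_gap'])
S=read_camera('scene');T=read_camera('top');W=read_camera('wrist');save(W,'w0.png')
print('axes',onz(T,(280,210),0),onz(T,(380,210),0),onz(T,(280,110),0))
b=[(q,spot_in(q,p)) for p in (T,) for q in ['jar_1','lid','ink_bottle','tray','grinder']]
for q,l in b: print('T',q,[(np.round(m['bbox']).tolist(),round(m['confidence'],2)) for m in l])
for q in ['jar_1','lid','ink_bottle','tray','grinder']: print('S',q,[(np.round(m['bbox']).tolist(),round(m['confidence'],2)) for m in spot_in(q,S)])
ms={}
for q in ['ring_grip','ring_tab','grinder_mouth','key_left_top','key_middle_top','key_right_top','tray','lid','ink_bottle','jar_1']:
    a=mark_of(q,S);c=mark_of(q,T)
    if a and c:
        best=[]
        for i in a:
            for j in c:
                X=tri([(S,i['pixel']),(T,j['pixel'])]);e=np.hypot(*(proj(S,X)-i['pixel']))+np.hypot(*(proj(T,X)-j['pixel']))
                if e<8: print(q,X,'err',round(e,1),np.round(j['pixel']),round(i['confidence'],2),round(j['confidence'],2))
    else: print(q,len(a),len(c),[onz(S,i['pixel'],0) for i in a],[onz(T,i['pixel'],0) for i in c])
E
python3 m.py
```

```text
1.2 [273.9 616.9 239.3] [[0.914, -0.406, -0.0], [-0.406, -0.914, 0.0], [-0.0, -0.0, -1.0]] 85.33153022899624
axes [399.1 -21.1   0. ] [ 399.7 -303.3    0. ] [693.7 -21.3   0. ]
T jar_1 [([277.0, 184.0, 17.0, 25.0], 0.93), ([348.0, 210.0, 21.0, 23.0], 0.71), ([232.0, 167.0, 18.0, 21.0], 0.66), ([156.0, 293.0, 27.0, 25.0], 0.66)]
T lid [([297.0, 154.0, 22.0, 26.0], 0.66)]
T ink_bottle [([309.0, 218.0, 17.0, 20.0], 0.73)]
T tray [([378.0, 159.0, 102.0, 33.0], 0.64), ([206.0, 194.0, 12.0, 10.0], 0.24)]
T grinder []
S jar_1 [([309.0, 211.0, 16.0, 24.0], 0.87), ([284.0, 187.0, 16.0, 24.0], 0.64), ([179.0, 226.0, 16.0, 18.0], 0.64), ([354.0, 244.0, 19.0, 24.0], 0.55)]
S lid [([336.0, 200.0, 18.0, 17.0], 0.56)]
S ink_bottle [([320.0, 236.0, 15.0, 17.0], 0.59)]
S tray [([398.0, 231.0, 91.0, 50.0], 0.77)]
S grinder [([247.0, 166.0, 55.0, 85.0], 0.8), ([287.0, 187.0, 20.0, 22.0], 0.62)]
ring_grip [512.6 299.8 199.9] err 0.7 [146. 151.] 0.79 0.59
ring_tab [564.  275.2 156.5] err 2.8 [161. 136.] 0.56 0.94
grinder_mouth [534.2 312.9 197.1] err 0.8 [141. 142.] 0.95 0.88
key_left_top [410.1 212.7  33. ] err 0.1 [194. 204.] 0.55 0.45
key_middle_top [439.3 179.8  55. ] err 2.3 [205. 193.] 0.59 0.42
key_right_top [476.3 151.5  40.7] err 0.6 [218. 180.] 0.45 0.45
tray [ 543.1 -295.9   13.9] err 0.8 [376. 160.] 0.95 0.61
lid 2 0 [array([571. , -63.5,   0. ]), array([ 401.2, -196.5,    0. ])] []
ink_bottle [372.6 -95.7   7.6] err 2.2 [308. 218.] 0.83 0.68
jar_1 [480.6 -15.2 -14.6] err 1.8 [277. 183.] 0.81 0.55
jar_1 [ 397.7 -206.5    8.1] err 1.1 [346. 211.] 0.72 0.78
jar_1 [182.1 307.8  -9.8] err 1.8 [161. 288.] 0.69 0.8
jar_1 [510.3 105.4   5. ] err 3.8 [234. 172.] 0.61 0.87
```

Run:
```python
import cv2
a=cv2.imread('pics/top0.png')[120:230,120:260]; b=cv2.imread('pics/scene0.png')[115:215,190:320]
o=cv2.hconcat([cv2.resize(a,(400,314),interpolation=3)[:300],cv2.resize(b,(400,308),interpolation=3)[:300]])
cv2.imwrite('pics/crop0.png',o)
```

```text
(no output)
```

View pics/crop0.png

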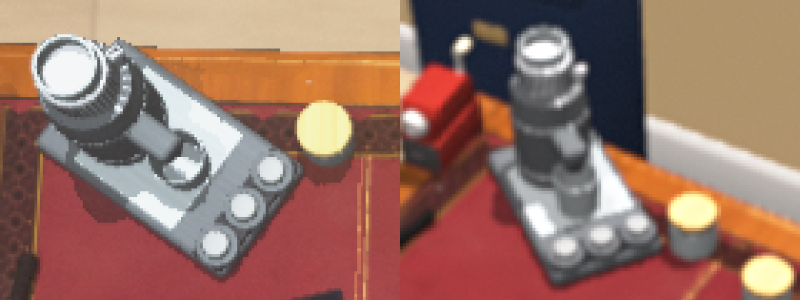

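The crop shows the grinder's tower axis at top-picture (140,142). The three keys run from lower left (194,204) to upper right (218,180), and the tab points right (+x, -y), about 5 clicks open. Next I move in for wrist views.

```bash
cat >> h.py <<'E'
from scipy.spatial.transform import Rotation as Rn
def down(yaw):  # tool x yaw in deg, z down
    a=np.deg2rad(yaw);c,s=np.cos(a),np.sin(a)
    return np.array([[c,s,0],[s,-c,0],[0,0,-1.]])
def go(pos,yaw,frm=None):
    s=read_state(); R=np.array(s['ee_rot']);p=np.array(s['tcp_pos'])
    if frm: p=np.array(frm[0],float);R=down(frm[1])
    rv=np.rad2deg(Rn.from_matrix(R.T@down(yaw)).as_rotvec())/6
    sh=R.T@(np.array(pos,float)-p)/25
    return rv.round(2).tolist(),sh.round(3).tolist()
def yawnow():
    R=np.array(read_state()['ee_rot']);return np.rad2deg(np.arctan2(R[1,0],R[0,0]))
E
python3 - <<'E'
from h import *
np.set_printoptions(precision=2,suppress=True)
s=read_state();W=read_camera('wrist');R=np.array(s['ee_rot'])
o,d=ray(W,(280,210));print(R.T@(o-s['tcp_pos']),R.T@d, np.array(W['intrinsics'])[0,0], R.T@(np.array(W['R']).T))
print(go((470,225,330),-23.9),go((430,165,330),-23.9))
E
```

```text
[  70.68   -0.39 -135.24] [-0.28 -0.    0.96] 319.3390766333671 [[-0.   -0.96 -0.28]
 [ 1.   -0.   -0.  ]
 [ 0.   -0.28  0.96]]
([-0.0, -0.0, -0.01], [13.53, 11.144, -3.627]) ([-0.0, -0.0, -0.01], [13.041, 13.987, -3.627])
```

Emit:
{"op": "apply_moves", "data": {
  "rows": [
    [[0, 0, 0], [13, 14, -3.6], 85],
    [[0, 0, 0], [13, 14, -3.6], 85],
    [[0, 0, 0], [13, 14, -3.6], 85],
    [[0, 0, 0], [13, 14, -3.6], 85],
    [[0, 0, 0], [13, 14, -3.6], 85],
    [[0, 0, 0], [13, 14, -3.6], 85],
    [[0, 0, 0], [13, 14, -3.6], 85],
    [[0, 0, 0], [13, 14, -3.6], 85],
    [[0, 0, 0], [13, 14, -3.6], 85],
    [[0, 0, 0], [13, 14, -3.6], 85],
    [[0, 0, 0], [13, 14, -3.6], 85],
    [[0, 0, 0], [13, 14, -3.6], 85],
    [[0, 0, 0], [13, 14, -3.6], 85],
    [[0, 0, 0], [13, 14, -3.6], 85]
  ]
}}

```text
time_s: 4.3
tcp_pos: [428.6, 165.9, 329.0]
ee_rot: [[0.914, -0.405, -0.0], [-0.405, -0.914, -0.0], [-0.0, 0.001, -1.0]]
force: [0.3, -0.5, 0.4]
finger_gap: 85.0
gripper_force: 0.0
```

```bash
cat > w.py <<'E'
from h import *
import sys,pickle
np.set_printoptions(precision=1,suppress=True)
Q={'ring_tab':160,'grinder_mouth':206,'key_left_top':42,'key_middle_top':42,'key_right_top':42,'lid':0,'ink_bottle':0,'jar_1':0,'tray':0}
W=read_camera('wrist');save(W,sys.argv[1]+'.png');s=read_state()
print(s['time_s'],s['tcp_pos'],yawnow(),np.array(s['joint_positions']))
out={'pic':{k:W[k] for k in('intrinsics','distortion','R','t')}}
for q,z in Q.items():
    l=mark_of(q,W);out[q]=[m['pixel'] for m in l]
    for m in l: print(q,np.round(m['pixel']),round(m['confidence'],2),onz(W,m['pixel'],z))
pickle.dump(out,open(sys.argv[1]+'.pkl','wb'))
E
python3 w.py w1
```

```text
4.35 [428.6 166.  329. ] -23.85156872165055 [ 0.8 -0.1 -0.3 -0.  -1.3  0.4]
grinder_mouth [ 73. 159.] 0.94 [533.3 306.5 206. ]
grinder_mouth [254. 200.] 0.62 [441.4 184.5 206. ]
key_left_top [256. 199.] 0.69 [408.4 211.4  42. ]
key_left_top [264. 168.] 0.67 [442.6 184.2  42. ]
key_middle_top [261. 168.] 0.66 [444.3 187.1  42. ]
key_right_top [268. 132.] 0.85 [482.2 159.4  42. ]
lid [406.   2.] 0.87 [561.1 -73.1   0. ]
lid [294.  90.] 0.61 [518.2 105.3   0. ]
ink_bottle [465. 128.] 0.74 [374.4 -99.7   0. ]
jar_1 [292.  94.] 0.81 [515.3 110.4   0. ]
jar_1 [384.  85.] 0.64 [474.9 -10.1   0. ]
jar_1 [263. 332.] 0.63 [181.5 308.    0. ]
jar_1 [533.  80.] 0.56 [ 398.5 -209.4    0. ]
tray [256. 201.] 0.36 [396.8 220.2   0. ]
```

View pics/w1.png

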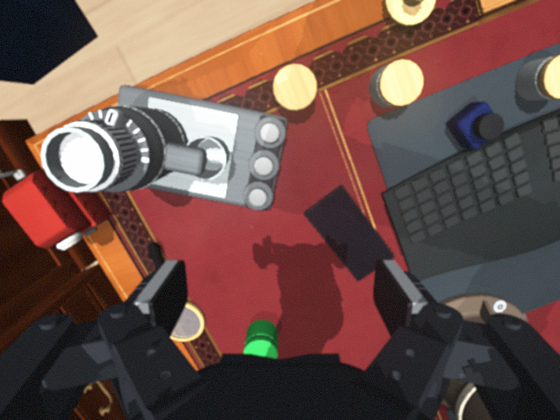

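The wrist picture shows the keys at (268,132), (264,165) and (257,197), the mouth at (78,160), jars at (295,87), (397,82) and (550,75), the ink bottle at (475,125) and the lid at (410,5). The grinder axis comes out near (533,306) with yaw about 53°. I press the left key first.

Emit:
{"op": "apply_moves", "data": {
  "rows": [
    [[0, 0, 0], [-1.46, -1.32, 4], 0],
    [[0, 0, 0], [-1.46, -1.32, 9.5], 0],
    [[0, 0, 0], [-1.46, -1.32, 9.5], 0],
    [[0, 0, 0], [-1.46, -1.32, 9.5], 0],
    [[0, 0, 0], [-1.46, -1.32, 9.5], 0],
    [[0, 0, 0], [-1.46, -1.32, 9.5], 0],
    [[0, 0, 0], [-1.46, -1.32, 9.5], 0],
    [[0, 0, 0], [-1.46, -1.32, 10.6], 0],
    [[0, 0, 0], [-1.46, -1.32, 10.9], 0],
    [[0, 0, 0], [-1.46, -1.32, 11.1], 0],
    [[0, 0, 0], [-1.46, -1.32, 11.2], 0],
    [[0, 0, 0], [-1.46, -1.32, 11.3], 0],
    [[0, 0, 0], [-1.46, -1.32, 11.3], 0],
    [[0, 0, 0], [-1.46, -1.32, 11.3], 0]
  ]
}}

```text
time_s: 6.2
tcp_pos: [409.6, 210.7, 47.5]
ee_rot: [[0.914, -0.405, 0.001], [-0.405, -0.914, 0.001], [0.001, -0.001, -1.0]]
force: [1.1, -0.4, 2.4]
finger_gap: -0.1
gripper_force: 1.1
```

Emit:
{"op": "apply_moves", "data": {
  "rows": [
    [[0, 0, 0], [0, 0, 0.08], 0],
    [[0, 0, 0], [0, 0, 0.12], 0],
    [[0, 0, 0], [0, 0, 0.12], 0]
  ]
}}

```text
time_s: 6.5
tcp_pos: [409.5, 210.7, 44.1]
ee_rot: [[0.914, -0.405, 0.001], [-0.405, -0.914, 0.001], [0.001, -0.001, -1.0]]
force: [2.9, -0.1, 3.3]
finger_gap: -0.2
gripper_force: 1.9
```

Run:
```python
from h import *
s=read_state();print(s['force'],s['tcp_pos'],s['moment'])
W=read_camera('wrist');save(W,'k1.png')
T=read_camera('top');save(T,'k1t.png')
s=read_state();print(s['force'],s['tcp_pos'])
```

```text
[ 2.91710512 -0.14333857  3.27177465] [409.53708072 210.67383366  44.09633779] [ 0.06036775 -1.16640687  0.03845634]
[ 3.07463654 -0.08492111  3.64474748] [409.49090384 210.67611256  44.07436134]
```

Emit:
{"op": "apply_moves", "data": {
  "rows": [
    [[0, 0, 0], [0, 0, 0.04], 0],
    [[0, 0, 0], [0, 0, 0.08], 0],
    [[0, 0, 0], [0, 0, 0.08], 0]
  ]
}}

```text
time_s: 6.9
tcp_pos: [409.6, 210.8, 43.6]
ee_rot: [[0.914, -0.405, 0.002], [-0.405, -0.914, 0.001], [0.001, -0.001, -1.0]]
force: [-4.8, -2.0, 26.7]
finger_gap: -0.1
gripper_force: 13.8
```

Emit:
{"op": "apply_moves", "data": {
  "rows": [
    [[0, 0, 0], [0, 0, -2], 0],
    [[0, 0, 0], [0, 0, -9], 0],
    [[0, 0, 0], [0, 0, -9], 0],
    [[0, 0, 0], [0, 0, -9], 85],
    [[0, 0, 0], [0, 0, -9], 85],
    [[0, 0, 0], [0, 0, -10.9], 85],
    [[0, 0, 0], [0, 0, -10.9], 85],
    [[0, 0, 4.36], [2.95, -5.48, -10.9], 85],
    [[0, 0, 4.36], [2.95, -5.48, -10.9], 85],
    [[0, 0, 4.36], [2.95, -5.48, -10.9], 85],
    [[0, 0, 4.36], [2.95, -5.48, -10.9], 85],
    [[0, 0, 4.36], [2.95, -5.48, -10.9], 85],
    [[0, 0, 4.36], [2.95, -5.48, -10.9], 85]
  ]
}}

```text
time_s: 8.2
tcp_pos: [531.1, 304.8, 313.4]
ee_rot: [[0.642, -0.767, -0.002], [-0.767, -0.642, -0.001], [-0.0, 0.002, -1.0]]
force: [-0.9, -0.8, 0.6]
finger_gap: 84.8
gripper_force: 0.0
```

```bash
python3 w.py w2
```

```text
8.25 [531.  304.7 314.2] -50.052403590915034 [ 0.8  0.2 -0.  -0.  -1.3 -0.1]
ring_tab [279. 148.] 0.56 [560.2 272.3 160. ]
grinder_mouth [276. 212.] 0.78 [532.3 309.3 206. ]
key_left_top [400. 180.] 0.87 [406.7 211.3  42. ]
key_left_top [385.  65.] 0.57 [519.6 124.3  42. ]
key_middle_top [396. 146.] 0.85 [441.1 183.7  42. ]
key_right_top [390. 111.] 0.59 [477.8 158.6  42. ]
jar_1 [386.  60.] 0.92 [516.8 105.9   0. ]
jar_1 [440. 306.] 0.83 [185.4 310.1   0. ]
jar_1 [473.  10.] 0.76 [474.2 -12.2   0. ]
```

View pics/w2.png

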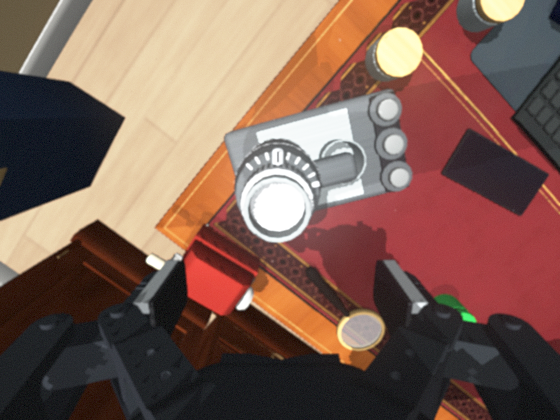

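The picture shows the mouth centred near (278,205) and the tab straight above it at about (278,157), so the tab lies along the tool's x axis at 5 clicks. I'll fit the rim ellipse next.

Run:
```python
from h import *
import pickle
np.set_printoptions(precision=1,suppress=True)
im=cv2.imread('pics/w2.png');P=pickle.load(open('w2.pkl','rb'))['pic']
c=im[140:260,220:340];g=cv2.cvtColor(c,cv2.COLOR_BGR2GRAY)
for th in(200,225,245):
    k=cv2.findContours((g>th).astype(np.uint8),0,1)[0]
    for q in sorted(k,key=cv2.contourArea)[-2:]:
        if len(q)>10:
            e=cv2.fitEllipse(cv2.convexHull(q));ctr=np.array(e[0])+[220,140];print(th,ctr,e[1],onz(P,ctr,206),onz(P,ctr,191))
# expected sizes of circles at z
for X0 in [(532,307)]:
  for r,z in((27,206),(23,206),(23,191),(31,188)):
    pts=np.array([proj(P,(X0[0]+r*np.cos(a),X0[1]+r*np.sin(a),z)) for a in np.linspace(0,6.28,40)],np.float32)
    print(r,z,cv2.fitEllipse(pts)[:2])
cv2.imwrite('pics/w2c.png',cv2.resize(c,(720,600)[:1]+(720,) if 0 else (600,600),interpolation=3))
```

```text
200 [311.  130.9] (41.560585021972656, 59.986122131347656) [552.7 244.2 206. ] [551.2 243.7 191. ]
200 [276.4 204.5] (72.53143310546875, 73.91654205322266) [536.2 304.1 206. ] [533.7 307.4 191. ]
225 [301.1  72.3] (60.212364196777344, 175.0386199951172) [584.9 218.  206. ] [585.4 216.  191. ]
225 [276.5 204.3] (71.71829986572266, 73.0487289428711) [536.2 303.9 206. ] [533.7 307.2 191. ]
245 [ 248.7 -227.6] (110.8602066040039, 782.2155151367188) [726.7 102.  206. ] [735.9  92.7 191. ]
245 [274.5 200.7] (61.658382415771484, 72.37056732177734) [539.3 302.7 206. ] [537.  305.8 191. ]
27 206 ((278.13104248046875, 209.50186157226562), (65.43058013916016, 68.1846694946289))
23 206 ((278.1321105957031, 209.76731872558594), (55.73147964477539, 58.0849723815918))
23 191 ((278.20648193359375, 204.77342224121094), (52.9647102355957, 54.95265197753906))
31 188 ((278.2183532714844, 203.33795166015625), (70.69735717773438, 73.27173614501953))
```

View pics/w2c.png

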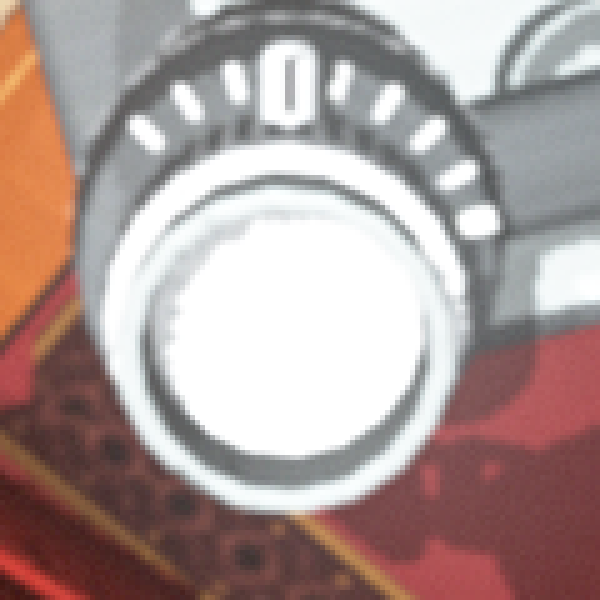

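The crop shows the wide mark at (480,220) and the narrow marks at (460,172), (428,133), (390,105) and (340,78). The tab is at (287,85), so the ring is exactly 5 clicks open. I go down over the ring.

Emit:
{"op": "apply_moves", "data": {
  "rows": [
    [[0, 0, 0], [-0.03, -0.1, 0], 85],
    [[0, 0, 0], [-0.03, -0.1, 2], 85],
    [[0, 0, 0], [-0.03, -0.1, 3.5], 85],
    [[0, 0, 0], [-0.03, -0.1, 4.5], 85],
    [[0, 0, 0], [-0.03, -0.1, 5.3], 85],
    [[0, 0, 0], [-0.03, -0.1, 6.0], 85],
    [[0, 0, 0], [-0.03, -0.1, 6.15], 85],
    [[0, 0, 0], [-0.03, -0.1, 6.15], 85],
    [[0, 0, 0], [-0.03, -0.1, 6.15], 85]
  ]
}}

```text
time_s: 9.6
tcp_pos: [534.0, 308.1, 161.6]
ee_rot: [[0.642, -0.767, 0.001], [-0.767, -0.642, 0.001], [0.0, -0.001, -1.0]]
force: [0.2, -0.8, -0.5]
finger_gap: 85.1
gripper_force: 0.0
```

Emit:
{"op": "apply_moves", "data": {
  "rows": [
    [[0, 0, 0], [0, 0.07, 0], 75],
    [[0, 0, 0], [0, 0.07, 0], 68],
    [[0, 0, 0], [0, 0.07, 0], 55],
    [[0, 0, 0], [0, 0.07, 0], 55],
    [[0, 0, 0], [0, 0.07, 0], 55],
    [[0, 0, 0], [0, 0.07, 0], 55]
  ],
  "squeeze": 40
}}

```text
time_s: 10.2
tcp_pos: [532.7, 307.0, 161.8]
ee_rot: [[0.642, -0.767, 0.002], [-0.767, -0.642, 0.001], [0.0, -0.002, -1.0]]
force: [-0.7, 1.7, 6.4]
finger_gap: 60.7
gripper_force: 43.1
```

Emit:
{"op": "apply_moves", "data": {
  "rows": [
    [[0, 0, 1], [0, 0.07, 0], 55],
    [[0, 0, 2], [0, 0.07, 0], 55],
    [[0, 0, 3], [0, 0.07, 0], 55],
    [[0, 0, 4], [0, 0.07, 0], 55],
    [[0, 0, 5], [0, 0.07, 0], 55],
    [[0, 0, 6], [0, 0.07, 0], 55],
    [[0, 0, 7], [0, 0.07, 0], 55],
    [[0, 0, 8], [0, 0.07, 0], 55],
    [[0, 0, 9], [0, 0.07, 0], 55],
    [[0, 0, 10], [0, 0.07, 0], 55],
    [[0, 0, 11], [0, 0.07, 0], 55],
    [[0, 0, 12], [0, 0.07, 0], 55],
    [[0, 0, 12.3], [0, 0.07, 0], 55],
    [[0, 0, 12.3], [0, 0.07, 0], 55]
  ]
}}

```text
time_s: 11.6
tcp_pos: [531.8, 306.9, 161.8]
ee_rot: [[-0.558, -0.83, 0.003], [-0.83, 0.558, 0.003], [-0.004, -0.001, -1.0]]
force: [1.3, 6.2, 5.9]
finger_gap: 60.8
gripper_force: 44.5
```

Run:
```python
from h import *
s=read_state();print(s['force'],s['moment'],yawnow(),s['joint_positions'])
```

```text
[1.25275139 6.23752079 5.88880284] [ 1.61278189 -0.54578533 -0.22226329] -123.89265926795754 [ 8.41204184e-01  3.16418131e-01 -2.36501514e-01  3.05912496e-04
 -1.01384100e+00 -1.43290547e+00]
```

Emit:
{"op": "apply_moves", "data": {
  "rows": [
    [[0, 0, 0.4], [0, 0, 0], 55],
    [[0, 0, 0.8], [0, 0, 0], 55],
    [[0, 0, 0.8], [0, 0, 0], 55]
  ]
}}

```text
time_s: 11.9
tcp_pos: [530.6, 305.6, 161.7]
ee_rot: [[-0.623, -0.782, 0.001], [-0.782, 0.623, -0.0], [-0.0, -0.001, -1.0]]
force: [-4.2, 1.4, 9.4]
finger_gap: 61.1
gripper_force: 45.2
```

Run:
```python
from h import *
s=read_state();print(s['force'],s['moment'],yawnow())
```

```text
[-4.17619986  1.42451347  9.35173133] [0.44228697 1.37267168 1.02561934] -128.5445090562441
```

Emit:
{"op": "apply_moves", "data": {
  "rows": [
    [[0, 0, -0.4], [0, 0, 0], 75],
    [[0, 0, -0.4], [0, 0, 0], 85],
    [[0, 0, -0.4], [0, 0, 0], 85],
    [[0, 0, -0.4], [0, 0, 0], 85],
    [[0, 0, -0.4], [0, 0, -1], 85],
    [[0, 0, -0.4], [0, 0, -3], 85],
    [[0, 0, -0.4], [0, 0, -5], 85],
    [[0, 0, -0.4], [0, 0, -6], 85],
    [[0, 0, -0.4], [0, 0, -6], 85],
    [[0, 0, -0.4], [0, 0, -6], 85]
  ]
}}

```text
time_s: 12.9
tcp_pos: [530.5, 305.3, 310.6]
ee_rot: [[-0.592, -0.806, 0.0], [-0.806, 0.592, 0.001], [-0.001, 0.0, -1.0]]
force: [-0.1, -1.1, -1.3]
finger_gap: 84.9
gripper_force: 0.0
```

```bash
python3 w.py w3
python3 - <<'E'
import cv2
im=cv2.imread('pics/w3.png')[80:330,130:430];cv2.imwrite('pics/w3c.png',cv2.resize(im,(720,600),interpolation=3))
from h import *
print(go((443.0,184.0,90),-100),go((443.0,184.0,90),-126))
E
```

```text
12.95 [530.2 305.  309.5] -126.32135660297723 [ 0.8  0.2 -0.  -0.  -1.3 -1.5]
ring_tab [282. 151.] 0.65 [506.  273.8 160. ]
key_left_top [318.  47.] 0.56 [407.8 211.4  42. ]
key_middle_top [280.  50.] 0.81 [445.6 188.7  42. ]
lid [280. 173.] 0.44 [535.4 310.    0. ]
ink_bottle [280. 175.] 0.68 [537.5 312.9   0. ]
jar_1 [500.  13.] 0.93 [183.8 309.8   0. ]
jar_1 [196.  39.] 0.86 [518.8 106.8   0. ]
([0.0, -0.01, -4.38], [5.983, -0.048, 8.811]) ([0.0, -0.01, -0.05], [5.983, -0.048, 8.811])
```

View pics/w3c.png

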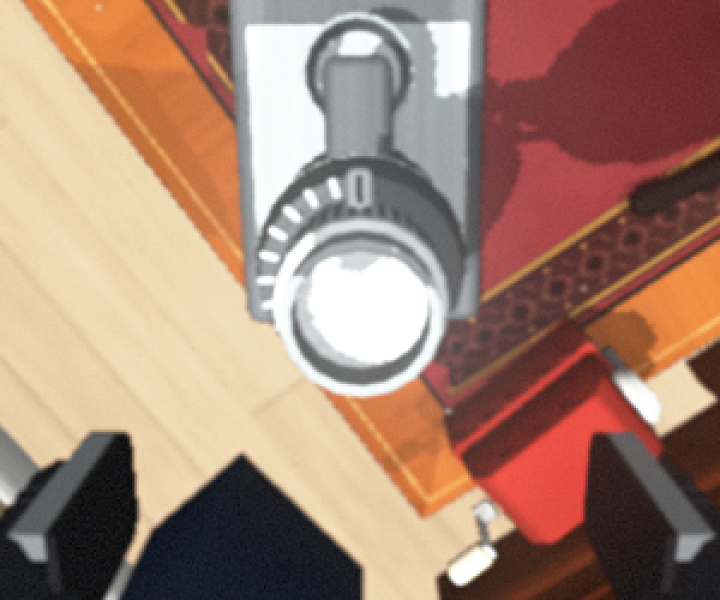

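The tab at (358,187) sits on the wide mark, so the ring is at 0 (burrs touching). Now the middle key.

Emit:
{"op": "apply_moves", "data": {
  "rows": [
    [[0, 0, 0], [2, 0, 0], 0],
    [[0, 0, 0], [5.95, -0.03, 0], 0],
    [[0, 0, 0], [5.95, -0.03, 0], 0],
    [[0, 0, 0], [5.95, -0.03, 2], 0],
    [[0, 0, 0], [5.95, -0.03, 9.4], 0],
    [[0, 0, 0], [5.95, -0.03, 9.4], 0],
    [[0, 0, 0], [5.95, -0.03, 9.4], 0],
    [[0, 0, 0], [5.95, -0.03, 9.4], 0],
    [[0, 0, 0], [5.95, -0.03, 9.8], 0],
    [[0, 0, 0], [5.95, -0.03, 10.1], 0],
    [[0, 0, 0], [5.95, -0.03, 10.1], 0]
  ]
}}

```text
time_s: 14.5
tcp_pos: [443.8, 185.4, 58.5]
ee_rot: [[-0.592, -0.806, 0.001], [-0.806, 0.592, 0.0], [-0.0, -0.0, -1.0]]
force: [0.1, 0.1, -0.5]
finger_gap: 0.4
gripper_force: 0.0
```

Emit:
{"op": "apply_moves", "data": {
  "rows": [
    [[0, 0, 0], [0, 0, 0.3], 0],
    [[0, 0, 0], [0, 0, 0.45], 0],
    [[0, 0, 0], [0, 0, 0.55], 0],
    [[0, 0, 0], [0, 0, 0.6], 0],
    [[0, 0, 0], [0, 0, 0.64], 0],
    [[0, 0, 0], [0, 0, 0.64], 0],
    [[0, 0, 0], [0, 0, 0.64], 0]
  ]
}}

```text
time_s: 15.2
tcp_pos: [444.2, 185.9, 43.8]
ee_rot: [[-0.591, -0.806, 0.002], [-0.806, 0.591, 0.002], [-0.003, -0.001, -1.0]]
force: [-3.3, 0.7, 17.7]
finger_gap: -0.4
gripper_force: 8.8
```

Emit:
{"op": "apply_moves", "data": {
  "rows": [
    [[0, 0, 0], [0, 0, -2], 0],
    [[0, 0, 0], [0, 0, -8.2], 0],
    [[0, 0, 0], [0, 0, -8.2], 0],
    [[0, 0, 0], [0, 0, -8.2], 85],
    [[0, 0, 0], [0, 0, -8.2], 85],
    [[0, 0, 0], [0, 0, -8.2], 85],
    [[0, 0, 0], [-6.05, 0.03, -8.2], 85],
    [[0, 0, 0], [-6.05, 0.03, -8.2], 85],
    [[0, 0, 0], [-6.05, 0.03, -8.2], 85],
    [[0, 0, 0], [-6.05, 0.03, -8.2], 85],
    [[0, 0, 0], [-6.05, 0.03, -8.2], 85],
    [[0, 0, 0], [-6.05, 0.03, -8.2], 85],
    [[0, 0, 0], [-6.05, 0.03, -8.2], 85]
  ]
}}

```text
time_s: 16.5
tcp_pos: [531.5, 306.4, 246.9]
ee_rot: [[-0.592, -0.806, -0.0], [-0.806, 0.592, -0.0], [0.001, 0.0, -1.0]]
force: [-0.6, 0.2, -0.2]
finger_gap: 85.0
gripper_force: 0.0
```

Emit:
{"op": "apply_moves", "data": {
  "rows": [
    [[0, 0, 0], [-0.04, 0, 1.5], 85],
    [[0, 0, 0], [-0.04, 0, 2.6], 85],
    [[0, 0, 0], [-0.04, 0, 3.3], 85],
    [[0, 0, 0], [-0.04, 0, 3.4], 85],
    [[0, 0, 0], [-0.04, 0, 3.4], 85],
    [[0, 0, 0], [-0.04, 0, 3.4], 75],
    [[0, 0, 0], [-0.04, 0, 3.4], 68],
    [[0, 0, 0], [-0.04, 0, 3.4], 55],
    [[0, 0, 0], [-0.04, 0, 3.4], 55],
    [[0, 0, 0], [-0.04, 0, 3.4], 55],
    [[0, 0, 0], [-0.04, 0, 3.4], 55]
  ],
  "squeeze": 40
}}

```text
time_s: 17.6
tcp_pos: [533.0, 308.7, 163.6]
ee_rot: [[-0.592, -0.806, 0.001], [-0.806, 0.592, 0.001], [-0.002, -0.0, -1.0]]
force: [-2.9, -0.1, 5.3]
finger_gap: 61.0
gripper_force: 42.3
```

Run:
```python
from h import *
s=read_state();print(s['force'],s['moment'],s['tcp_pos'],yawnow())
```

```text
[-2.92189197 -0.0912504   5.28616345] [0.0824701  1.09874761 0.01450943] [532.99230182 308.65458852 163.6450624 ] -126.27993275365425
```

Emit:
{"op": "apply_moves", "data": {
  "rows": [
    [[0, 0, -1], [0, 0, 0], 55],
    [[0, 0, -2], [0, 0, 0], 55],
    [[0, 0, -3], [0, 0, 0], 55],
    [[0, 0, -4], [0, 0, 0], 55],
    [[0, 0, -5], [0, 0, 0], 55],
    [[0, 0, -6], [0, 0, 0], 55],
    [[0, 0, -7], [0, 0, 0], 55],
    [[0, 0, -7.6], [0, 0, 0], 55],
    [[0, 0, -7.6], [0, 0, 0], 55],
    [[0, 0, -7.6], [0, 0, 0], 55],
    [[0, 0, -7.6], [0, 0, 0], 75],
    [[0, 0, -7.6], [0, 0, 0], 85],
    [[0, 0, -7.6], [0, 0, 0], 85],
    [[0, 0, -7.6], [0, 0, 0], 85],
    [[0, 0, -7.6], [0, 0, -1.5], 85],
    [[0, 0, -7.6], [0, 0, -3.5], 85],
    [[0, 0, -7.6], [0, 0, -5.5], 85],
    [[0, 0, -7.6], [0, 0, -6.5], 85],
    [[0, 0, -7.6], [0, 0, -6.5], 85],
    [[0, 0, -7.6], [0, 0, -6.5], 85]
  ]
}}

```text
time_s: 19.6
tcp_pos: [532.7, 308.2, 324.7]
ee_rot: [[0.161, -0.987, 0.0], [-0.987, -0.161, 0.001], [-0.001, -0.0, -1.0]]
force: [-0.5, 0.1, -0.7]
finger_gap: 85.3
gripper_force: 0.0
```

```bash
python3 w.py w4
python3 - <<'E'
import cv2
im=cv2.imread('pics/w4.png')[100:300,160:400];cv2.imwrite('pics/w4c.png',cv2.resize(im,(720,600),interpolation=3))
from h import *
S=read_camera('scene');T=read_camera('top')
import itertools
for q in ['lid','jar_1','tray','ink_bottle']:
    for p,z in((S,0),(T,0)):
        for f in(mark_of,):
            for m in f(q,p): print(q,np.round(m['pixel']),round(m['confidence'],2),onz(p,m['pixel'],z).round(1))
    for m in spot_in(q,T): print(' box',np.round(m['bbox']),round(m['confidence'],2))
print(go((560,-70,330),-90))
E
```

```text
19.65 [532.4 307.9 323.5] -80.71414058165512 [ 0.8  0.2  0.  -0.  -1.4 -0.7]
ring_tab [282. 146.] 0.77 [538.7 264.5 160. ]
grinder_mouth [278. 205.] 0.94 [535.3 308.9 206. ]
key_left_top [390. 114.] 0.74 [408.4 213.5  42. ]
key_middle_top [367.  87.] 0.69 [444.5 186.1  42. ]
key_right_top [340.  58.] 0.57 [484.8 159.   42. ]
jar_1 [506. 202.] 0.76 [184.  305.1   0. ]
lid [242. 194.] 0.72 [438.4 239.9   0. ]
lid [338. 206.] 0.64 [556.6 -82.2   0. ]
lid [297. 155.] 0.6 [557.5 -69.5   0. ]
 box [297. 153.  23.  24.] 0.94
jar_1 [311. 218.] 0.89 [462.5 -28.6   0. ]
jar_1 [350. 251.] 0.79 [ 398.2 -203.6    0. ]
jar_1 [181. 236.] 0.74 [176.9 307.9   0. ]
jar_1 [313. 245.] 0.56 [360.4 -90.    0. ]
jar_1 [284. 192.] 0.54 [524.4 114.5   0. ]
jar_1 [393. 228.] 0.19 [ 555.9 -287.     0. ]
jar_1 [161. 289.] 0.96 [181.6 302.9   0. ]
jar_1 [345. 210.] 0.86 [ 400.1 -204.1    0. ]
jar_1 [280. 185.] 0.68 [470.2 -19.7   0. ]
jar_1 [236. 171.] 0.59 [511.5 103.    0. ]
 box [232. 168.  22.  26.] 0.93
 box [278. 183.  20.  20.] 0.69
 box [157. 291.  25.  21.] 0.63
 box [348. 209.  20.  23.] 0.55
tray [395. 231.] 0.97 [ 549.6 -299.1    0. ]
tray [378. 159.] 0.59 [ 548.1 -303.1    0. ]
 box [379. 159.  99.  29.] 0.71
 box [152. 147.  31.  22.] 0.28
ink_bottle [316. 241.] 0.85 [377.7 -89.3   0. ]
 box [309. 218.  23.  26.] 0.65
([-0.0, -0.0, 1.55], [15.104, 1.37, -0.218])
```

View pics/w4c.png

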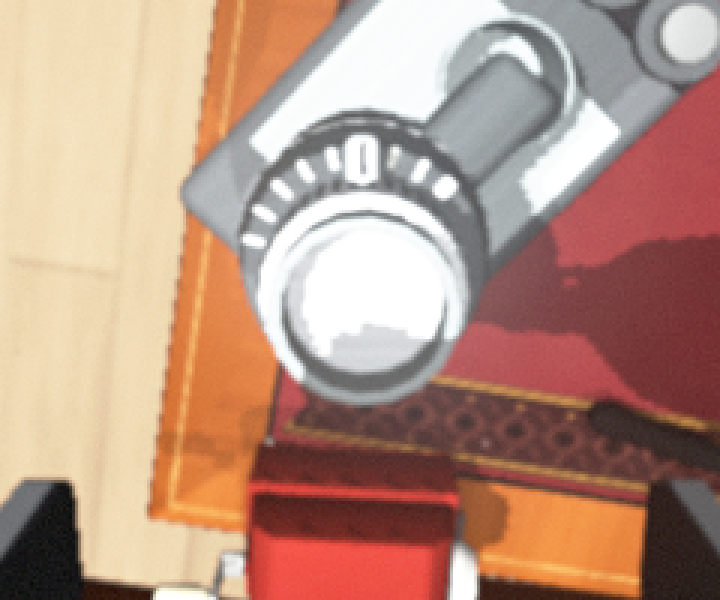

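The tab at (362,160) has two narrow marks and then the wide one at (445,188) to its right, so the ring is at exactly 3 clicks. On to the lid.

Emit:
{"op": "apply_moves", "data": {
  "rows": [
    [[0, 0, 0], [15.1, 1.4, 0], 85],
    [[0, 0, 0], [15.1, 1.4, 0], 85],
    [[0, 0, 0], [15.1, 1.4, 0], 85],
    [[0, 0, 0], [15.1, 1.4, 0], 85],
    [[0, 0, 0], [15.1, 1.4, 0], 85],
    [[0, 0, 0], [15.1, 1.4, 0], 85],
    [[0, 0, 0], [15.1, 1.4, 0], 85],
    [[0, 0, 0], [15.1, 1.4, 0], 85],
    [[0, 0, 0], [15.1, 1.4, 0], 85],
    [[0, 0, 0], [15.1, 1.4, 0], 85],
    [[0, 0, 0], [15.1, 1.4, 0], 85],
    [[0, 0, 0], [15.1, 1.4, 0], 85],
    [[0, 0, 0], [15.1, 1.4, 0], 85]
  ]
}}

```text
time_s: 22.1
tcp_pos: [559.3, -69.0, 324.6]
ee_rot: [[0.163, -0.987, 0.0], [-0.987, -0.163, 0.0], [-0.0, -0.0, -1.0]]
force: [0.1, 1.2, -0.4]
finger_gap: 84.9
gripper_force: 0.0
```

```bash
cat > lid.py <<'E'
from h import *
import sys
np.set_printoptions(precision=1,suppress=True)
W=read_camera('wrist');save(W,sys.argv[1]+'.png');print(read_state()['tcp_pos'],yawnow())
for q in ['lid','jar_1','tray','ink_bottle']:
    for m in mark_of(q,W): print(q,np.round(m['pixel'],1),round(m['confidence'],2),onz(W,m['pixel'],0),onz(W,m['pixel'],5))
    for m in spot_in(q,W): print('  box',np.round(m['bbox'],1),round(m['confidence'],2),onz(W,m['bbox'][:2],55),onz(W,m['bbox'][:2],25))
E
python3 lid.py l1
```

```text
[559.3 -69.2 324.6] -80.61827391128605
lid [279.7 167.3] 0.8 [560.7 -68.3   0. ] [560.8 -69.1   5. ]
lid [326.5 345.4] 0.69 [431.  222.9   0. ] [432.5 219.    5. ]
  box [279.2 166.1  45.4  47.3] 0.89 [562.9 -78.1  55. ] [562.2 -73.6  25. ]
  box [325.6 342.9  15.5  17.1] 0.71 [450.1 175.4  55. ] [441.1 198.7  25. ]
jar_1 [444.9 401.3] 0.98 [181.8 316.    0. ] [186.1 311.    5. ]
jar_1 [411.5  88.1] 0.68 [ 400.2 -205.9    0. ] [ 402.1 -205.2    5. ]
jar_1 [330.9 212.8] 0.61 [473.5 -13.    0. ] [474.6 -14.3   5. ]
jar_1 [286.6 279.9] 0.56 [520.4 108.9   0. ] [521.  106.2   5. ]
  box [424.7  83.9  60.8  50. ] 0.96 [ 406.  -205.3   55. ] [ 393.8 -210.3   25. ]
  box [335.2 220.8  45.4  46.6] 0.91 [477.2 -17.9  55. ] [470.3  -9.   25. ]
  box [289.7 290.1  32.8  47.5] 0.72 [519.4  94.7  55. ] [515.6 111.9  25. ]
  box [455.1 403.9  36.   28. ] 0.67 [208.9 265.1  55. ] [182.1 294.9  25. ]
tray [306.7 324.6] 0.62 [472.8 186.6   0. ] [473.9 183.1   5. ]
  box [308.6  56.2  86.2 108.5] 0.74 [ 549.8 -211.6   55. ] [ 548.2 -217.    25. ]
ink_bottle [403.9 169.6] 0.84 [381.5 -94.8   0. ] [383.5 -95.3   5. ]
  box [415.1 171.1  46.   44.4] 0.73 [ 389.2 -100.5   55. ] [375.7 -97.7  25. ]
```

View pics/l1.png

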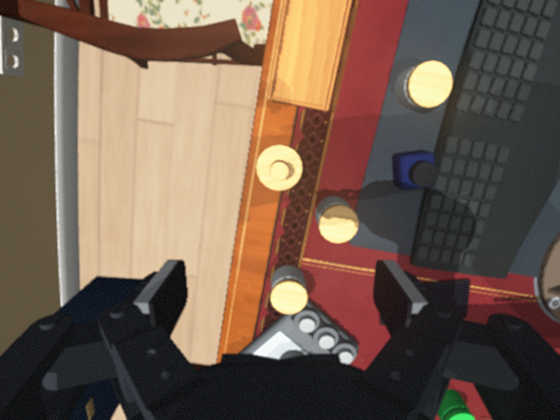

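The picture shows the lid alone at (279,168), with the plate ringed and the knob at its centre. Jars are at (430,85), (338,222) and (288,290), the ink bottle at (410,170) and the tray at the top (310,55). I lower for a second, closer view.

Emit:
{"op": "apply_moves", "data": {
  "rows": [
    [[0, 0, 0], [0.1, -0.07, 2], 85],
    [[0, 0, 0], [0.1, -0.07, 4], 85],
    [[0, 0, 0], [0.1, -0.07, 5.6], 85],
    [[0, 0, 0], [0.1, -0.07, 6], 85],
    [[0, 0, 0], [0.1, -0.07, 6], 85],
    [[0, 0, 0], [0.1, -0.07, 6], 85],
    [[0, 0, 0], [0.1, -0.07, 6], 85]
  ]
}}

```text
time_s: 23.25
tcp_pos: [562.9, -72.1, 177.0]
ee_rot: [[0.162, -0.987, 0.004], [-0.987, -0.162, 0.0], [0.0, -0.004, -1.0]]
force: [1.4, -0.4, 0.6]
finger_gap: 85.0
gripper_force: 0.0
```

```bash
python3 lid.py l2
python3 - <<'E'
import cv2
a=cv2.imread('pics/l1.png')[120:220,230:330]; b=cv2.imread('pics/l2.png')[40:340,130:430]
cv2.imwrite('pics/l2c.png',cv2.hconcat([cv2.resize(a,(390,390),interpolation=3),cv2.resize(b,(390,390),interpolation=3)]))
E
```

```text
[562.7 -72.1 176.8] -80.6846571431101
lid [279.8 192.2] 0.89 [564.3 -68.9   0. ] [564.4 -70.1   5. ]
  box [283.2 195.5  66.   65.2] 0.84 [562.8 -79.3  55. ] [561.5 -72.1  25. ]
jar_1 [356.3 253.1] 0.81 [473.4 -16.6   0. ] [475.  -18.6   5. ]
jar_1 [478.7  78.6] 0.74 [ 398.9 -206.5    0. ] [ 401.7 -205.5    5. ]
jar_1 [294.1 346.5] 0.58 [517.9 111.6   0. ] [518.8 107.5   5. ]
  box [503.1  72.8 101.7  76.6] 0.9 [ 412.  -202.7   55. ] [ 393.  -209.9   25. ]
  box [294.8 342.2  47.1  28.9] 0.68 [528.1  62.   55. ] [522.6  85.7  25. ]
  box [361.3 269.2  56.8  73.1] 0.57 [483.2 -24.1  55. ] [472.5 -10.4  25. ]
tray [281.3 191.9] 0.56 [562.9 -69.5   0. ] [563.  -70.6   5. ]
  box [324.2  57.2 118.8 113.5] 0.77 [ 550. -189.   55.] [ 547.2 -194.6   25. ]
ink_bottle [465.2 197. ] 0.6 [376.7 -94.9   0. ] [379.8 -95.6   5. ]
  box [484.9 199.4  78.   62.4] 0.84 [ 393.8 -103.9   55. ] [372.8 -99.5  25. ]
  box [323.6  56.5 119.9 110.5] 0.52 [ 550.6 -189.4   55. ] [ 547.8 -195.    25. ]
```

View pics/l2c.png

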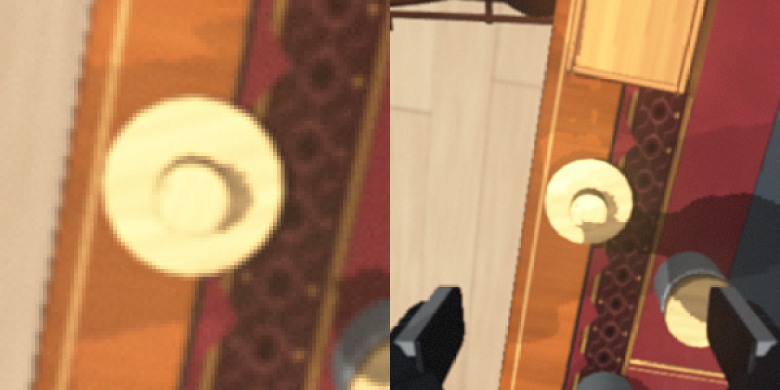

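The left crop shows the lid plate centred at (194,186) with the knob top at (193,200). The right crop shows the plate at (590,201) and the knob at (589,209). I triangulate both.

Run:
```python
from h import *
np.set_printoptions(precision=1,suppress=True)
s=read_state();W=read_camera('wrist')
R2=np.array(s['ee_rot']);print(s['tcp_pos'])
# rebuild view 1 pose from rigid mount
Rc=np.array(W['R']);o=-Rc.T@np.array(W['t']).ravel()
off=R2.T@(o-s['tcp_pos']);Rt=Rc@R2
R1=down(-80.62);p1=np.array([559.3,-69.1,324.6]);o1=p1+R1@off;Rw=Rt@R1.T
V=dict(W);V['R']=Rw;V['t']=-Rw@o1
for n,a,b,z in(('plate',(279.7,167.7),(283.5,195),20),('knob',(279.5,171.3),(283.1,200.8),48)):
    print(n,tri([(V,a),(W,b)]),onz(V,a,z),onz(W,b,z))
print(go((562.3,-71.5,31),-80.6))
```

```text
[561.4 -72.2 174.7]
plate [559.8 -70.   12.1] [561.  -70.8  20. ] [559.1 -72.2  20. ]
knob [559.4 -65.8  18.1] [561.2 -70.4  48. ] [560.  -73.8  48. ]
([-0.0, -0.0, -0.02], [-0.022, -0.04, 5.745])
```

Emit:
{"op": "apply_moves", "data": {
  "rows": [
    [[0, 0, 0], [-0.03, 0.02, 1.8], 60],
    [[0, 0, 0], [-0.03, 0.02, 3.5], 60],
    [[0, 0, 0], [-0.03, 0.02, 4.8], 60],
    [[0, 0, 0], [-0.03, 0.02, 5.5], 60],
    [[0, 0, 0], [-0.03, 0.02, 5.72], 60],
    [[0, 0, 0], [-0.03, 0.02, 5.72], 60],
    [[0, 0, 0], [-0.03, 0.02, 5.72], 60],
    [[0, 0, 0], [-0.03, 0.02, 5.72], 60]
  ]
}}

```text
time_s: 24.55
tcp_pos: [561.7, -71.4, 32.9]
ee_rot: [[0.162, -0.987, 0.002], [-0.987, -0.162, 0.0], [0.0, -0.002, -1.0]]
force: [-0.2, -0.2, -0.1]
finger_gap: 59.7
gripper_force: 0.0
```

Emit:
{"op": "apply_moves", "data": {
  "rows": [
    [[0, 0, 0], [0, 0, 0], 40],
    [[0, 0, 0], [0, 0, 0], 32],
    [[0, 0, 0], [0, 0, 0], 20],
    [[0, 0, 0], [0, 0, 0], 15],
    [[0, 0, 0], [0, 0, 0], 15],
    [[0, 0, 0], [0, 0, 0], 15],
    [[0, 0, 0], [0, 0, 0], 15]
  ],
  "squeeze": 30
}}

```text
time_s: 25.25
tcp_pos: [561.2, -71.5, 32.2]
ee_rot: [[0.162, -0.987, 0.001], [-0.987, -0.162, -0.0], [0.0, -0.001, -1.0]]
force: [-2.2, 0.4, 5.6]
finger_gap: 25.0
gripper_force: 29.2
```

Emit:
{"op": "apply_moves", "data": {
  "rows": [
    [[0, 0, 0], [0, 0, -1], 15],
    [[0, 0, 0], [0, 0, -3], 15],
    [[0, 0, 0], [0, 0, -5], 15],
    [[0, 0, 0], [0, 0, -7], 15],
    [[0, 0, 0], [0, 0, -9], 15],
    [[0, 0, 0], [-1, 0, -10.3], 15],
    [[0, 0, 0], [-2.5, -0.2, -10.3], 15],
    [[0, 0, 0], [-4.2, -0.4, -10.3], 15],
    [[0, 0, 0], [-6, -0.6, -10.3], 15],
    [[0, 0, 0], [-8, -0.8, -10.3], 15],
    [[0, 0, 0], [-10, -1, -10.3], 15],
    [[0, 0, 0], [-12, -1.1, -10.3], 15],
    [[0, 0, 0], [-13.5, -1.2, -10.3], 15],
    [[0, 0, 0], [-14.5, -1.3, -10.3], 15],
    [[0, 0, 0], [-15, -1.32, -10.3], 15],
    [[0, 0, 0], [-15.14, -1.32, -10.3], 15],
    [[0, 0, 0], [-15.14, -1.32, -10.3], 15],
    [[0, 0, 0], [-15.14, -1.32, -10.3], 15]
  ]
}}

```text
time_s: 27.05
tcp_pos: [532.2, 306.2, 289.1]
ee_rot: [[0.161, -0.987, -0.0], [-0.987, -0.161, -0.0], [0.0, 0.0, -1.0]]
force: [0.0, -0.0, -1.4]
finger_gap: 24.9
gripper_force: 30.2
```

Run:
```python
from h import *
np.set_printoptions(precision=1,suppress=True)
s=read_state();W=read_camera('wrist');save(W,'g1.png');print(s['tcp_pos'],yawnow(),s['force'],s['finger_gap'])
im=W['image'][120:300,180:380][:,:,::-1];cv2.imwrite('pics/g1c.png',cv2.resize(im,(660,594),interpolation=3))
X=np.array(s['tcp_pos'])
for z in (0,):
  print('plate centre expected',proj(W,(X[0],X[1],X[2]-12.2)),'mouth expected',proj(W,(532.7,307.3,206)))
  pts=np.array([proj(W,(532.7+27*np.cos(a),307.3+27*np.sin(a),206)) for a in np.linspace(0,6.28,13)]);print(pts.min(0),pts.max(0))
```

```text
[532.2 306.2 289.1] -80.76290496323989 [ 0.  -0.  -1.4] 24.85926397846136
plate centre expected [281.8 260.9] mouth expected [280.4 219.4]
[243.1 182.9] [317.2 253.5]
```

View pics/g1c.png

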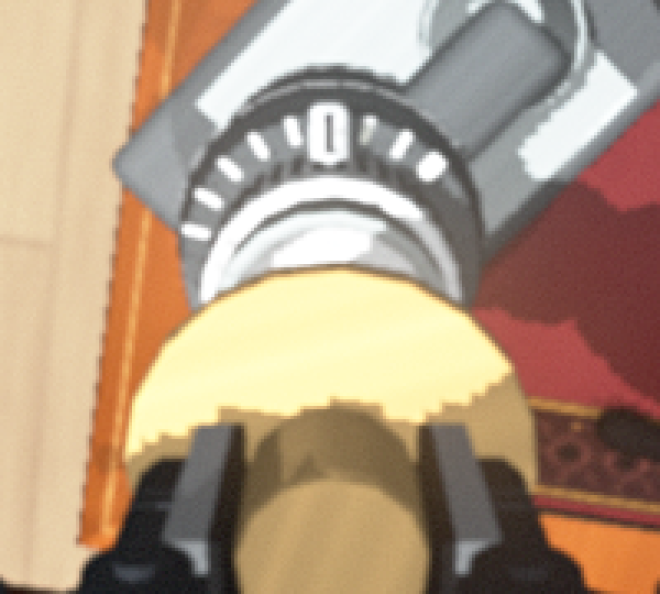

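Run:
```python
from h import *
W=read_camera('wrist');s=read_state();X=np.array(s['tcp_pos']);print(X)
for dz in(-12.2,-20.2):
  p=np.array([proj(W,(X[0]+32*np.cos(a),X[1]+32*np.sin(a),X[2]+dz)) for a in np.linspace(0,6.28,60)]);print(dz,p.min(0),p.max(0))
```

```text
[532.35130651 306.16150183 289.29469098]
-12.2 [218.28330667 199.66676356] [344.96483044 315.5770028 ]
-20.2 [221.08627741 195.66360117] [342.02351148 307.05803947]
```

The lid hangs level and its plate edges match the expected ones within about 1 mm. The mouth matches too and the tab is still at 3 clicks, so I lower it.

Emit:
{"op": "apply_moves", "data": {
  "rows": [
    [[0, 0, 0], [0, 0.02, 0.8], 15],
    [[0, 0, 0], [0, 0.02, 1.4], 15],
    [[0, 0, 0], [0, 0.02, 1.8], 15],
    [[0, 0, 0], [0, 0.02, 2.0], 15],
    [[0, 0, 0], [0, 0.02, 2.2], 15],
    [[0, 0, 0], [0, 0.02, 2.35], 15],
    [[0, 0, 0], [0, 0.02, 2.45], 15],
    [[0, 0, 0], [0, 0.02, 2.5], 15],
    [[0, 0, 0], [0, 0.02, 2.54], 15],
    [[0, 0, 0], [0, 0.02, 2.54], 15]
  ]
}}

```text
time_s: 28.15
tcp_pos: [531.8, 307.3, 226.1]
ee_rot: [[0.162, -0.987, 0.001], [-0.987, -0.162, 0.0], [-0.0, -0.001, -1.0]]
force: [-1.6, -0.1, 1.2]
finger_gap: 25.2
gripper_force: 30.3
```

Emit:
{"op": "apply_moves", "data": {
  "rows": [
    [[0, 0, 0], [0, 0, 0.02], 15],
    [[0, 0, 0], [0, 0, 0.02], 35],
    [[0, 0, 0], [0, 0, 0], 50],
    [[0, 0, 0], [0, 0, 0], 60],
    [[0, 0, 0], [0, 0, -0.5], 60],
    [[0, 0, 0], [0, 0, -1.5], 60],
    [[0, 0, 0], [0, 0, -3], 60],
    [[0, 0, 0], [0, 0, -4.5], 60],
    [[0, 0, 0], [0, 0, -4.5], 60],
    [[0, 0, 0], [0, 0, -4.5], 60]
  ]
}}

```text
time_s: 29.15
tcp_pos: [531.9, 307.5, 339.9]
ee_rot: [[0.162, -0.987, 0.002], [-0.987, -0.162, 0.002], [-0.002, -0.002, -1.0]]
force: [-0.2, -0.3, -1.0]
finger_gap: 60.2
gripper_force: 0.0
```

Run:
```python
from h import *
np.set_printoptions(precision=1,suppress=True)
s=read_state();W=read_camera('wrist');save(W,'g2.png');print(s['tcp_pos'],yawnow(),s['force'],s['finger_gap'])
im=W['image'][100:300,170:390][:,:,::-1];cv2.imwrite('pics/g2c.png',cv2.resize(im,(660,600),interpolation=3))
for z in(214,206):
  p=np.array([proj(W,(532.7+32*np.cos(a),307.3+32*np.sin(a),z)) for a in np.linspace(0,6.28,60)]);print('expected plate',z,(p.min(0)-[170,100])*3,(p.max(0)-[170,100])*3)
for q in['key_right_top','key_middle_top','jar_1','lid']:
  for m in mark_of(q,W): print(q,np.round(m['pixel']),round(m['confidence'],2),onz(W,m['pixel'],42),onz(W,m['pixel'],0))
print(go((479.5,157.5,100),-80.7))
```

```text
[531.9 307.5 339.9] -80.7011982752293 [-0.2 -0.3 -1. ] 60.24785498044577
expected plate 214 [218.5 192.5] [445.2 411.7]
expected plate 206 [221.6 188.4] [442.1 402. ]
key_right_top [340.  59.] 0.64 [482.5 156.9  42. ] [476.5 149.    0. ]
key_middle_top [364.  88.] 0.83 [444.2 186.1  42. ] [434.5 181.1   0. ]
jar_1 [498. 206.] 0.93 [215.5 307.7  42. ] [183.7 314.4   0. ]
jar_1 [316.  21.] 0.71 [519.1 119.   42. ] [516.7 107.5   0. ]
lid [283. 196.] 0.69 [523.8 344.7  42. ] [521.9 355.    0. ]
([0.01, -0.01, 0.0], [5.556, 3.001, 9.494])
```

View pics/g2c.png

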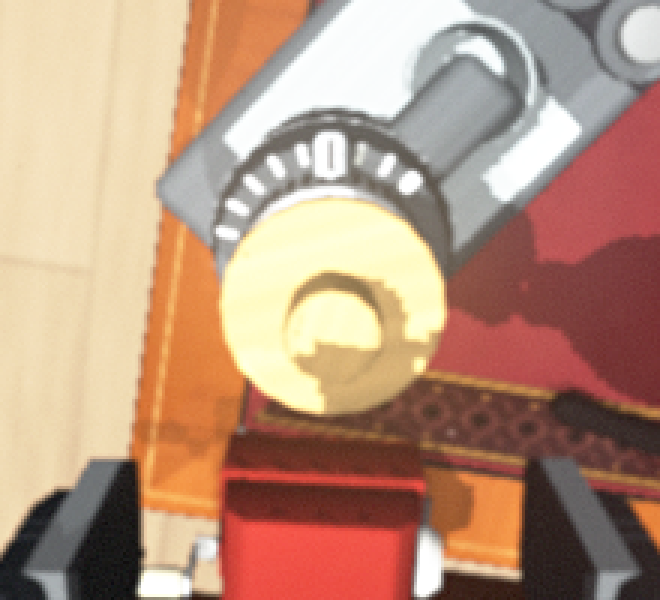

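The lid plate spans x 220–447 and y 195–413, which matches the expected home outline (218–445, 192–412) within about 1 mm. The ring is still at 3 clicks. Now the right key.

Emit:
{"op": "apply_moves", "data": {
  "rows": [
    [[0, 0, 0], [2, 1, 0], 0],
    [[0, 0, 0], [4, 2, 0], 0],
    [[0, 0, 0], [5.55, 3, 0], 0],
    [[0, 0, 0], [5.55, 3, 0], 0],
    [[0, 0, 0], [5.55, 3, 2], 0],
    [[0, 0, 0], [5.55, 3, 4], 0],
    [[0, 0, 0], [5.55, 3, 6], 0],
    [[0, 0, 0], [5.55, 3, 8], 0],
    [[0, 0, 0], [5.55, 3, 10], 0],
    [[0, 0, 0], [5.55, 3, 11], 0],
    [[0, 0, 0], [5.55, 3, 11.2], 0],
    [[0, 0, 0], [5.55, 3, 11.2], 0],
    [[0, 0, 0], [5.55, 3, 11.2], 0]
  ]
}}

```text
time_s: 30.7
tcp_pos: [481.1, 158.9, 59.4]
ee_rot: [[0.162, -0.987, 0.002], [-0.987, -0.162, 0.001], [-0.001, -0.002, -1.0]]
force: [0.2, -0.1, 0.3]
finger_gap: 0.2
gripper_force: 0.0
```

Emit:
{"op": "apply_moves", "data": {
  "rows": [
    [[0, 0, 0], [0, 0.05, 0.3], 0],
    [[0, 0, 0], [0, 0.05, 0.45], 0],
    [[0, 0, 0], [0, 0.05, 0.55], 0],
    [[0, 0, 0], [0, 0.05, 0.62], 0],
    [[0, 0, 0], [0, 0.05, 0.68], 0],
    [[0, 0, 0], [0, 0.05, 0.68], 0],
    [[0, 0, 0], [0, 0.05, 0.68], 0]
  ]
}}

```text
time_s: 31.4
tcp_pos: [479.6, 158.6, 43.6]
ee_rot: [[0.163, -0.987, 0.002], [-0.987, -0.163, 0.001], [-0.001, -0.002, -1.0]]
force: [-8.5, 0.5, 29.2]
finger_gap: -0.0
gripper_force: 14.3
```

All the grinder steps are done. Now the jars, the nearest first.

Emit:
{"op": "apply_moves", "data": {
  "rows": [
    [[0, 0, 0], [0, 0, -1.5], 0],
    [[0, 0, 0], [0, 0, -3.5], 0],
    [[0, 0, 0], [0, 0, -5.5], 40],
    [[0, 0, 1.55], [2.25, -1.19, -7.5], 85],
    [[0, 0, 1.55], [2.25, -1.19, -8.5], 85],
    [[0, 0, 1.55], [2.25, -1.19, -8.5], 85],
    [[0, 0, 1.55], [2.25, -1.19, -8.5], 85],
    [[0, 0, 1.55], [2.25, -1.19, -8.5], 85],
    [[0, 0, 1.55], [2.25, -1.19, -8.5], 85]
  ]
}}

```text
time_s: 32.3
tcp_pos: [516.4, 107.3, 252.3]
ee_rot: [[0.001, -1.0, -0.002], [-1.0, -0.001, -0.001], [0.001, 0.002, -1.0]]
force: [-0.4, -0.1, 0.2]
finger_gap: 84.9
gripper_force: 0.0
```

```bash
cat > jar.py <<'E'
from h import *
import sys
np.set_printoptions(precision=1,suppress=True)
# stopper (cream) ellipse centres in wrist view, at jar top height given
zt=float(sys.argv[2]) if len(sys.argv)>2 else 55
W=read_camera('wrist');save(W,sys.argv[1]+'.png');s=read_state();X=np.array(s['tcp_pos']);print(X,yawnow(),s['time_s'])
hsv=cv2.cvtColor(W['image'],cv2.COLOR_RGB2HSV)
for m in mark_of('jar_1',W):
    print('mark',np.round(m['pixel']),round(m['confidence'],2),onz(W,m['pixel'],zt-55))
for m in spot_in('jar_1',W):
    cx,cy,w,h=m['bbox'];x0,x1,y0,y1=[int(max(0,v)) for v in(cx-w/2-6,cx+w/2+7,cy-h/2-6,cy+h/2+7)]
    c=hsv[y0:y1,x0:x1];mk=((c[...,0]>18)&(c[...,0]<34)&(c[...,1]>50)&(c[...,2]>120)).astype(np.uint8)
    k=cv2.findContours(mk,0,1)[0]
    if k:
        q=cv2.convexHull(max(k,key=cv2.contourArea))
        if len(q)>5:
            e=cv2.fitEllipse(q);ct=np.array(e[0])+[x0,y0]
            P=onz(W,ct,zt); R=np.array([proj(W,P+27*np.array([np.cos(a),np.sin(a),0])) for a in np.linspace(0,6.28,40)],np.float32)
            print('stopper',ct,np.array(e[1]),'exp size',np.array(cv2.fitEllipse(R)[1]),P,round(m['confidence'],2))
E
python3 jar.py j1
```

```text
[516.5 107.3 252.4] -89.95848558392453 32.35
mark [283. 177.] 0.88 [513.7 109.    0. ]
mark [511. 314.] 0.82 [181.5 308.7   0. ]
mark [319.  71.] 0.74 [473.  -13.8   0. ]
mark [311. 229.] 0.35 [476.8 176.3   0. ]
stopper [278.2 184.6] [48.  48.7] exp size [49.9 50.9] [518.9 106.6  55. ] 0.9
stopper [326.4  62.6] [55.  59.4] exp size [55.5 59.6] [472.  -13.9  55. ] 0.6
```

Emit:
{"op": "apply_moves", "data": {
  "rows": [
    [[0, 0, 0], [0, -0.06, 2], 85],
    [[0, 0, 0], [0, -0.06, 4], 85],
    [[0, 0, 0], [0, -0.06, 6], 85],
    [[0, 0, 0], [0, -0.06, 7.5], 85],
    [[0, 0, 0], [0, -0.06, 8.4], 85],
    [[0, 0, 0], [0, -0.06, 8.65], 85],
    [[0, 0, 0], [0, -0.06, 8.65], 85],
    [[0, 0, 0], [0, -0.06, 8.65], 70],
    [[0, 0, 0], [0, -0.06, 8.65], 60],
    [[0, 0, 0], [0, -0.06, 8.65], 45],
    [[0, 0, 0], [0, -0.06, 8.65], 45],
    [[0, 0, 0], [0, -0.06, 8.65], 45],
    [[0, 0, 0], [0, -0.06, 8.65], 45]
  ],
  "squeeze": 30
}}

```text
time_s: 33.75
tcp_pos: [519.6, 107.8, 39.0]
ee_rot: [[0.0, -1.0, 0.002], [-1.0, -0.0, 0.001], [-0.001, -0.002, -1.0]]
force: [-0.8, 0.5, 5.7]
finger_gap: 53.0
gripper_force: 30.7
```

Emit:
{"op": "apply_moves", "data": {
  "rows": [
    [[0, 0, 0], [0, 0, -1], 45],
    [[0, 0, 0], [0, 0, -3], 45],
    [[0, 0, 0], [0, 0, -5], 45],
    [[0, 0, 0], [1, 0, -7], 45],
    [[0, 0, 0], [2.5, -0.3, -9], 45],
    [[0, 0, 0], [4.2, -0.6, -9.2], 45],
    [[0, 0, 0], [6, -1, -9.2], 45],
    [[0, 0, 0], [8, -1, -9.2], 45],
    [[0, 0, 0], [10, -1, -9.2], 45],
    [[0, 0, 0], [12, -1, -9.2], 45],
    [[0, 0, 0], [13.5, -1, -9.2], 45],
    [[0, 0, 0], [14.6, -1, -9.2], 45],
    [[0, 0, 0], [15.1, -1, -9.2], 45],
    [[0, 0, 0], [15.1, -1, -9.2], 45],
    [[0, 0, 0], [15.1, -1, -9.2], 45],
    [[0, 0, 0], [15.1, -1, -9.2], 45]
  ]
}}

```text
time_s: 35.35
tcp_pos: [543.9, -269.2, 267.7]
ee_rot: [[0.001, -1.0, 0.001], [-1.0, -0.001, 0.0], [-0.0, -0.001, -1.0]]
force: [-0.2, -0.5, -0.9]
finger_gap: 52.8
gripper_force: 32.5
```

```bash
python3 jar.py j2
python3 - <<'E'
from h import *
W=read_camera('wrist')
for q in (mark_of('tray',W)): print(q['pixel'],q['confidence'],onz(W,q['pixel'],0))
print(spot_in('tray',W))
E
```

```text
[ 544.  -269.1  267.7] -89.92132499540178 35.4
mark [390. 221.] 0.92 [ 397.9 -206.     0. ]
mark [279. 239.] 0.79 [ 546. -180.    0.]
mark [326. 340.] 0.62 [475.4 -15.9   0. ]
stopper [313.7 323.5] [10.5 19.5] exp size [35.9 42.4] [502.  -86.2  55. ] 0.72
stopper [394.6 246.2] [15.5 24.2] exp size [41.  46.6] [ 409.5 -192.4   55. ] 0.6
stopper [280.7 297.4] [ 82.5 121.3] exp size [38.3 43.6] [ 544.1 -124.2   55. ] 0.6
[277.1, 149.7] 0.91 [ 548.74502707 -299.43023749    0.        ]
[{'bbox': [280.8, 117.4, 75.0, 191.0], 'confidence': 0.74}]
```

View pics/j2.png

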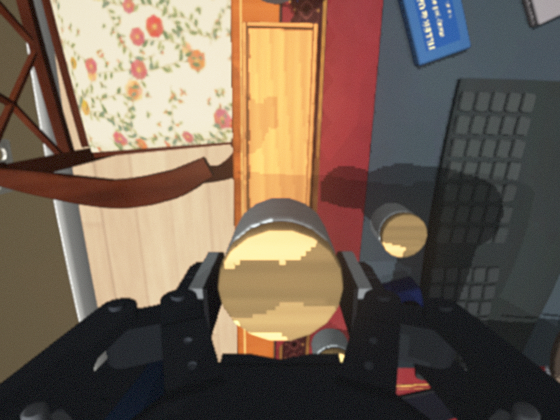

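The tray is visible with its top edge at row 24 and its sides at columns 246 and 320. The carried jar is held upright in front of it.

Run:
```python
from h import *
np.set_printoptions(precision=1,suppress=True)
W=read_camera('wrist')
for px in [(246,24),(319,24),(320,100),(243,100),(245,180),(322,180)]: print(px,onz(W,px,14))
im=W['image'][:,:,::-1];cv2.imwrite('pics/j2c.png',cv2.resize(im[5:215,225:345],(343,600),interpolation=3))
print(go((548,-369,46),-90))
```

```text
(246, 24) [ 582.4 -439.2   14. ]
(319, 24) [ 502.  -439.2   14. ]
(320, 100) [ 498.5 -358.6   14. ]
(243, 100) [ 587.9 -358.6   14. ]
(245, 180) [ 588.2 -264.2   14. ]
(322, 180) [ 493.  -264.2   14. ]
([-0.0, -0.0, 0.01], [3.968, -0.16, 8.855])
```

View pics/j2c.png

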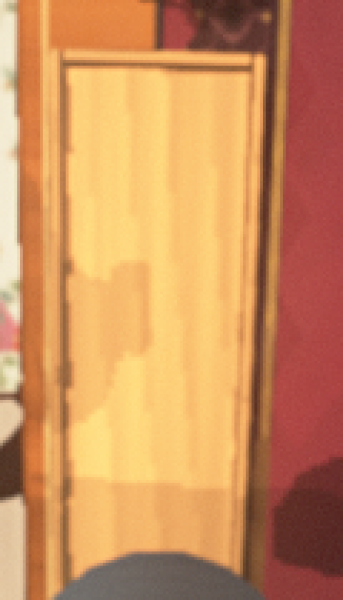

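Emit:
{"op": "apply_moves", "data": {
  "rows": [
    [[0, 0, 0], [1, -0.12, 0], 45],
    [[0, 0, 0], [2.5, -0.12, 1], 45],
    [[0, 0, 0], [3.6, -0.12, 3], 45],
    [[0, 0, 0], [4, -0.12, 5], 45],
    [[0, 0, 0], [4, -0.12, 6.5], 45],
    [[0, 0, 0], [4, -0.12, 7.7], 45],
    [[0, 0, 0], [4, -0.12, 8.4], 45],
    [[0, 0, 0], [4, -0.12, 8.7], 45],
    [[0, 0, 0], [4, -0.12, 8.85], 45],
    [[0, 0, 0], [4, -0.12, 8.9], 45],
    [[0, 0, 0], [4, -0.12, 8.9], 45]
  ]
}}

```text
time_s: 36.8
tcp_pos: [547.5, -370.4, 46.0]
ee_rot: [[0.0, -1.0, 0.002], [-1.0, -0.0, -0.001], [0.001, -0.002, -1.0]]
force: [-0.3, -0.1, -0.3]
finger_gap: 52.7
gripper_force: 32.4
```

Emit:
{"op": "apply_moves", "data": {
  "rows": [
    [[0, 0, 0], [0, 0, 0.06], 45],
    [[0, 0, 0], [0, 0, 0.08], 45],
    [[0, 0, 0], [0, 0, 0.08], 62],
    [[0, 0, 0], [0, 0, 0.08], 80],
    [[0, 0, 0], [0, 0, 0.08], 85],
    [[0, 0, 0], [0, 0, -1], 85],
    [[0, 0, 0], [0, 0, -3], 85],
    [[0, 0, 0], [0, 0, -5], 85],
    [[0, 0, 0], [-1, 0.2, -7], 85],
    [[0, 0, 0], [-14.2, 3, -8.2], 85],
    [[0, 0, 0], [-14.2, 3, -8.2], 85],
    [[0, 0, 0], [-14.2, 3, -8.2], 85],
    [[0, 0, 0], [-14.2, 3, -8.2], 85],
    [[0, 0, 0], [-14.2, 3, -8.2], 85],
    [[0, 0, 0], [-14.2, 3, -8.2], 85],
    [[0, 0, 0], [-14.2, 3, -8.2], 85],
    [[0, 0, 0], [-14.2, 3, -8.2], 85],
    [[0, 0, 0], [-14.2, 3, -8.2], 85],
    [[0, 0, 0], [-14.2, 3, -8.2], 85],
    [[0, 0, 0], [-14.2, 3, -8.2], 85]
  ]
}}

```text
time_s: 38.8
tcp_pos: [471.8, -16.2, 249.5]
ee_rot: [[-0.002, -1.0, -0.001], [-1.0, 0.002, -0.0], [0.0, 0.001, -1.0]]
force: [0.7, 0.2, 0.4]
finger_gap: 84.9
gripper_force: 0.0
```

```bash
python3 jar.py j3
```

```text
[471.8 -16.3 249.5] -90.11294079669473 38.85
mark [279. 175.] 0.87 [473.3 -18.    0. ]
mark [347.   2.] 0.84 [ 399.5 -206.6    0. ]
mark [466. 382.] 0.71 [185.6 305.6   0. ]
stopper [359. -13.] [53.7 59.6] exp size [58.4 64.8] [ 399.7 -202.3   55. ] 0.77
```

```bash
python3 jar.py j4
python3 - <<'E'
from h import *
W=read_camera('wrist');hsv=cv2.cvtColor(W['image'],cv2.COLOR_RGB2HSV)
print(proj(W,(472.3,-15,55)))
c=hsv[130:260,220:340];mk=((c[...,0]>18)&(c[...,0]<34)&(c[...,1]>50)&(c[...,2]>120)).astype(np.uint8)
for q in sorted(cv2.findContours(mk,0,1)[0],key=cv2.contourArea)[-2:]:
    e=cv2.fitEllipse(cv2.convexHull(q));ct=np.array(e[0])+[220,130];print(ct,e[1],onz(W,ct,55))
E
```

```text
[471.8 -16.1 249.5] -90.09305962382663 39.0
mark [468. 385.] 0.82 [182.5 310.4   0. ]
mark [280. 179.] 0.76 [473.1 -13.    0. ]
stopper [358.9  -5.8] [41.7 51.6] exp size [58.1 64.5] [ 399.5 -196.2   55. ] 0.85
stopper [280.6 186.9] [48.7 49.6] exp size [50.2 51.2] [472.  -14.8  55. ] 0.59
[280.36260285 186.27827938]Traceback (most recent call last):
  File "<stdin>", line 6, in <module>
cv2.error: OpenCV(4.12.0) /io/opencv/modules/imgproc/src/shapedescr.cpp:361: error: (-201:Incorrect size of input array) There should be at least 5 points to fit the ellipse in function 'fitEllipseNoDirect'
```

Emit:
{"op": "apply_moves", "data": {
  "rows": [
    [[0, 0, 0], [-0.05, 0, 2], 85],
    [[0, 0, 0], [-0.05, 0, 4], 85],
    [[0, 0, 0], [-0.05, 0, 6], 85],
    [[0, 0, 0], [-0.05, 0, 7.4], 85],
    [[0, 0, 0], [-0.05, 0, 8.2], 85],
    [[0, 0, 0], [-0.05, 0, 8.45], 85],
    [[0, 0, 0], [-0.05, 0, 8.45], 85],
    [[0, 0, 0], [-0.05, 0, 8.45], 70],
    [[0, 0, 0], [-0.05, 0, 8.45], 60],
    [[0, 0, 0], [-0.05, 0, 8.45], 45],
    [[0, 0, 0], [-0.05, 0, 8.45], 45],
    [[0, 0, 0], [-0.05, 0, 8.45], 45],
    [[0, 0, 0], [-0.05, 0, 8.45], 45]
  ]
}}

```text
time_s: 40.45
tcp_pos: [472.6, -13.7, 40.0]
ee_rot: [[0.0, -1.0, 0.002], [-1.0, -0.0, 0.001], [-0.001, -0.002, -1.0]]
force: [-0.5, -0.7, 5.8]
finger_gap: 52.7
gripper_force: 30.4
```

Emit:
{"op": "apply_moves", "data": {
  "rows": [
    [[0, 0, 0], [0, 0, -1], 45],
    [[0, 0, 0], [0, 0, -3], 45],
    [[0, 0, 0], [0, 0, -5], 45],
    [[0, 0, 0], [1, -0.3, -5.5], 45],
    [[0, 0, 0], [2.5, -0.7, -5.5], 45],
    [[0, 0, 0], [4.2, -1.1, -5.5], 45],
    [[0, 0, 0], [6, -1.6, -5.5], 45],
    [[0, 0, 0], [8, -2.2, -5.5], 45],
    [[0, 0, 0], [9.6, -2.6, -5.5], 45],
    [[0, 0, 0], [10.8, -2.9, -5.5], 45],
    [[0, 0, 0], [11.4, -2.98, -5.5], 45],
    [[0, 0, 0], [11.4, -2.98, -5], 45],
    [[0, 0, 0], [11.4, -2.98, -3.6], 45],
    [[0, 0, 0], [11.4, -2.98, -2.2], 45],
    [[0, 0, 0], [11.4, -2.98, -1.2], 45],
    [[0, 0, 0], [11.4, -2.98, -0.6], 45],
    [[0, 0, 0], [11.4, -2.98, -0.35], 45],
    [[0, 0, 0], [11.4, -2.98, -0.28], 45],
    [[0, 0, 0], [11.4, -2.98, -0.28], 45],
    [[0, 0, 0], [11.4, -2.98, -0.28], 45]
  ]
}}

```text
time_s: 42.45
tcp_pos: [547.0, -298.9, 46.6]
ee_rot: [[0.0, -1.0, 0.002], [-1.0, -0.0, -0.0], [0.0, -0.002, -1.0]]
force: [0.2, -0.9, -1.8]
finger_gap: 52.8
gripper_force: 32.6
```

Emit:
{"op": "apply_moves", "data": {
  "rows": [
    [[0, 0, 0], [0, 0, 0.04], 45],
    [[0, 0, 0], [0, 0, 0.06], 45],
    [[0, 0, 0], [0, 0, 0.06], 62],
    [[0, 0, 0], [0, 0, 0.06], 80],
    [[0, 0, 0], [0, 0, 0.06], 85],
    [[0, 0, 0], [0, 0, -1], 85],
    [[0, 0, 0], [0, 0, -3], 85],
    [[0, 0, 0], [0, 0, -5], 85],
    [[0, 0, 0], [-0.5, 1, -7], 85],
    [[0, 0, 0], [-3.76, 5.9, -8.2], 85],
    [[0, 0, 0], [-3.76, 5.9, -8.2], 85],
    [[0, 0, 0], [-3.76, 5.9, -8.2], 85],
    [[0, 0, 0], [-3.76, 5.9, -8.2], 85],
    [[0, 0, 0], [-3.76, 5.9, -8.2], 85],
    [[0, 0, 0], [-3.76, 5.9, -8.2], 85],
    [[0, 0, 0], [-3.76, 5.9, -8.2], 85]
  ]
}}

```text
time_s: 44.05
tcp_pos: [399.5, -205.3, 249.9]
ee_rot: [[-0.0, -1.0, -0.001], [-1.0, 0.0, -0.0], [0.0, 0.001, -1.0]]
force: [-0.2, -0.9, -0.1]
finger_gap: 85.2
gripper_force: 0.0
```

```bash
python3 jar.py j5 58
```

```text
[ 399.4 -205.3  249.7] -90.03090237037098 44.1
mark [150.  95.] 0.93 [ 549.  -300.5    3. ]
mark [144.  30.] 0.88 [ 548.3 -369.4    3. ]
mark [280. 178.] 0.84 [ 399.5 -203.9    3. ]
stopper [117.5  12.3] [58.  61.5] exp size [56.  63.7] [ 551.2 -371.4   58. ] 0.92
stopper [279.3 183.5] [49.9 50.9] exp size [50.8 51.8] [ 400.9 -208.1   58. ] 0.77
stopper [126.3  95.6] [56.1 64.6] exp size [52.4 58.9] [ 551.2 -296.7   58. ] 0.63
```

Emit:
{"op": "apply_moves", "data": {
  "rows": [
    [[0, 0, 0], [0.05, -0.04, 2], 85],
    [[0, 0, 0], [0.05, -0.04, 4], 85],
    [[0, 0, 0], [0.05, -0.04, 6], 85],
    [[0, 0, 0], [0.05, -0.04, 7.4], 85],
    [[0, 0, 0], [0.05, -0.04, 8.1], 85],
    [[0, 0, 0], [0.05, -0.04, 8.33], 85],
    [[0, 0, 0], [0.05, -0.04, 8.33], 85],
    [[0, 0, 0], [0.05, -0.04, 8.33], 70],
    [[0, 0, 0], [0.05, -0.04, 8.33], 60],
    [[0, 0, 0], [0.05, -0.04, 8.33], 45],
    [[0, 0, 0], [0.05, -0.04, 8.33], 45],
    [[0, 0, 0], [0.05, -0.04, 8.33], 45],
    [[0, 0, 0], [0.05, -0.04, 8.33], 45]
  ]
}}

```text
time_s: 45.5
tcp_pos: [400.6, -206.3, 43.6]
ee_rot: [[0.0, -1.0, 0.002], [-1.0, -0.0, -0.0], [0.0, -0.002, -1.0]]
force: [-2.0, 0.4, 6.0]
finger_gap: 52.6
gripper_force: 30.5
```

Emit:
{"op": "apply_moves", "data": {
  "rows": [
    [[0, 0, 0], [0, 0, -1], 45],
    [[0, 0, 0], [0, 0, -3], 45],
    [[0, 0, 0], [0, -0.5, -4.5], 45],
    [[0, 0, 0], [0.2, -1.5, -5], 45],
    [[0, 0, 0], [0.4, -3, -5], 45],
    [[0, 0, 0], [0.7, -4.5, -5], 45],
    [[0, 0, 0], [0.9, -5.5, -5], 45],
    [[0, 0, 0], [0.9, -5.86, -5], 45],
    [[0, 0, 0], [0.9, -5.86, -4.6], 45],
    [[0, 0, 0], [0.9, -5.86, -3.4], 45],
    [[0, 0, 0], [0.9, -5.86, -2], 45],
    [[0, 0, 0], [0.9, -5.86, -1], 45],
    [[0, 0, 0], [0.9, -5.86, -0.4], 45],
    [[0, 0, 0], [0.9, -5.86, -0.2], 45],
    [[0, 0, 0], [0.9, -5.86, -0.14], 45],
    [[0, 0, 0], [0.9, -5.86, -0.14], 45],
    [[0, 0, 0], [0.9, -5.86, -0.14], 45]
  ]
}}

```text
time_s: 47.2
tcp_pos: [546.4, -228.7, 46.5]
ee_rot: [[0.0, -1.0, 0.001], [-1.0, -0.0, -0.0], [0.0, -0.001, -1.0]]
force: [0.2, 0.1, -1.3]
finger_gap: 52.4
gripper_force: 32.6
```

Release, then back off to where the wrist camera sees the tray.

Emit:
{"op": "apply_moves", "data": {
  "rows": [
    [[0, 0, 0], [0, 0, 0.04], 45],
    [[0, 0, 0], [0, 0, 0.04], 45],
    [[0, 0, 0], [0, 0, 0.04], 62],
    [[0, 0, 0], [0, 0, 0.04], 80],
    [[0, 0, 0], [0, 0, 0.04], 85],
    [[0, 0, 0], [0, 0, -1], 85],
    [[0, 0, 0], [0, 0, -3], 85],
    [[0, 0, 0], [0, 0, -5], 85],
    [[0, 0, 0], [0.5, 0.2, -7], 85],
    [[0, 0, 0], [1.5, 0.6, -9], 85],
    [[0, 0, 0], [2, 0.8, -10], 85],
    [[0, 0, 0], [2, 0.8, -10], 85],
    [[0, 0, 0], [2, 0.8, -10], 85],
    [[0, 0, 0], [2, 0.8, -10], 85]
  ]
}}

```text
time_s: 48.6
tcp_pos: [525.8, -278.3, 294.5]
ee_rot: [[-0.0, -1.0, -0.002], [-1.0, 0.0, 0.001], [-0.001, 0.002, -1.0]]
force: [-0.4, 0.2, -0.0]
finger_gap: 85.0
gripper_force: 0.0
```

```bash
python3 jar.py e1 60
python3 - <<'E'
from h import *
S=read_camera('scene');T=read_camera('top')
for q in['jar_1','lid','ink_bottle']:
    for p in(S,T): print(q,[(np.round(m['bbox']).tolist(),round(m['confidence'],2)) for m in spot_in(q,p)])
a=cv2.imread('pics/e1.png')[0:330,90:430]
t=T['image'][120:230,120:400][:,:,::-1]
cv2.imwrite('pics/e1c.png',cv2.hconcat([cv2.resize(a,(360,349)),cv2.copyMakeBorder(cv2.resize(t,(440,173),interpolation=3),0,176,0,0,0)]))
E
```

```text
[ 525.8 -278.2  294.3] -89.98927380064298 48.65
mark [264. 204.] 0.78 [ 548.3 -231.5    5. ]
mark [264.  98.] 0.72 [ 547.1 -370.6    5. ]
mark [262. 151.] 0.71 [ 549.6 -304.7    5. ]
stopper [257.3 155.9] [50.  64.4] exp size [46.5 47.4] [ 552.5 -304.6   60. ] 0.85
stopper [262.2 218.2] [41.2 43.2] exp size [42.2 44.5] [ 548.  -229.2   60. ] 0.75
jar_1 [([378.0, 216.0, 19.0, 22.0], 0.78), ([420.0, 231.0, 18.0, 25.0], 0.74), ([237.0, 126.0, 18.0, 17.0], 0.73)]
jar_1 [([157.0, 290.0, 23.0, 22.0], 0.89), ([402.0, 163.0, 18.0, 13.0], 0.71), ([387.0, 157.0, 17.0, 26.0], 0.54)]
lid [([236.0, 126.0, 18.0, 17.0], 0.76)]
lid [([141.0, 143.0, 29.0, 32.0], 0.69)]
ink_bottle [([246.0, 170.0, 56.0, 75.0], 0.65), ([318.0, 238.0, 19.0, 18.0], 0.62)]
ink_bottle []
```

View pics/e1c.png

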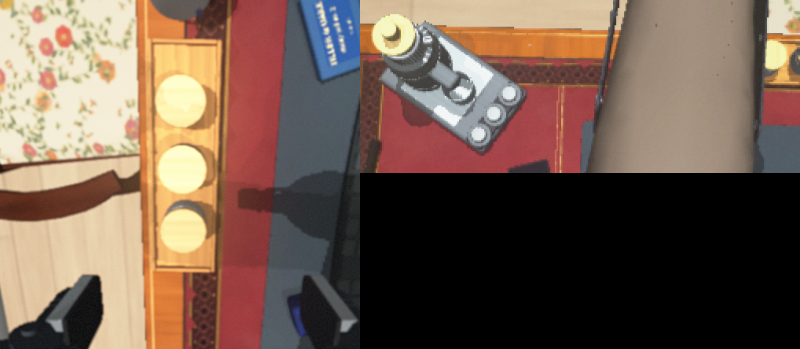

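The three jars stand upright inside the tray at crop pixels (181,102), (183,170) and (183,230). The lid sits on the grinder's mouth at (395,35), and no other wooden-topped jar is left on the desk. Handing in.

```bash
python3 -c "
from h import *
print(close_job())"
```

```text
the job is handed in; nothing more can be done
None
```

I handed the job in at about 49 s with every step done in order: left key, ring to zero, middle key, three clicks back, lid home, right key and the three jars in the tray; `close_job()` gave no verdict.

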